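Draw the end panel of a cold box tight with its cam lock

ROBOT

A 7-joint arm with a two-finger parallel gripper is mounted at the origin on the work surface. World frame = base frame: x ahead of the robot, y to its left, z up, the work surface at z = 0. Lengths are in m, angles in rad, forces in N, time in s.
With the tool pointing down it reaches from about 0.35 to 0.9 m from the base axis. Payload 8.1 kg.
Tool frame: the origin (TCP) lies between the finger pads; the fingertips stand 22 mm ahead of it and the grasp point (between the pads) lies 3 mm ahead of it; z points along the fingers, x is the direction in which the jaws open and shut, and the axes are right-handed (so a half turn about z gives the same grasp; the last joint's range is limited). The gripper opens to 92 mm and grips with 3 to 60 N. Pads are 19 mm wide; open, the fingers measure 130 mm over their backs; the gripper's body (75 mm by 190 mm) begins 47 mm behind the grasp point.
Start: joints at [1.02, 0.434, 0.025, 1.573, -0.012, 1.134, -0.075], TCP at [0.271, -0.563, 0.249] pointing down, gripper open.
Joint ranges: [-2.62, 2.62], [-0.44, 2.09], [-1.27, 1.32], [0.08, 2.57], [-1.32, 4.46], [0.12, 2], [-2.74, 2.74]. Speed limits (rad/s): [2.22, 2.22, 3.01, 3.01, 3.14, 3.14, 3.14].

INTERFACE

Orientations are given as a rotation vector (axis times angle).
In Python, from cell import arm, vision, order gives the robot as it stands.
- The arm moves only by the tool apply_moves, never from a script. Its argument "commands" is a list of rows, each a list of 6 numbers: the shift along the tool's x, y, z in cm, then the turn, a rotation vector about the tool's x, y, z in rad. A call has 1 to 5 rows; each row shifts and turns the commanded pose from where the row before left it, along the tool's axes as they then stand; what a row does not reach is not made up. A row lasts 1/10 s, in which the tool goes at most 50 mm and 8.59 degrees, less where a joint would pass 70% of its speed; a pose out of reach is approached as far as the arm can. A call with a gripper value outside its range is refused whole. "claw" is the closure, from -1 (fully open) to 1 (shut), so that 0 is half open, set as the call begins (left out, the last holds). The fingers move at their own pace and stop on an object; "newtons" is the grip in N (left out, the last holds). Time passes only in rows, so rows that do not move let the fingers close. It gives the time, the measured TCP pose, the force and the opening at its end, in the units of the state.
- arm.observe(): the state, without advancing time (a new reading comes with each control period).
- vision.get_image(name): name is "scene" or "side" or "wrist"; returns (picture, depth): 384x512x3 uint8, red, green, blue; 384x512 float32, m along the optical axis (not along the pixel's ray), 0 where there is no reading.
- vision.get_calibration(name): a dict with "K" (3x3 intrinsics, pixels), "R" (3x3) and "t" (3): a world point X has camera coordinates R X + t. Camera axes: x right, y down, z forward; pixel columns grow to the right and rows downward; lengths in m; the calibration is good to about 2 mm. A picture is of the moment at which its call begins: read the wrist's pose just before it. get_calibration takes no time and is no camera call; for the wrist camera it gives the pose at the moment of the call.
- order.sign_off(): hands the job in, once; it reports no verdict.
The state is a dict: "clock": time; "joints": joint angles; "dq": joint speeds; "joint_efforts": joint torques, N m; "position": TCP position; "ee_rot": TCP orientation; "force": force on the tool from outside, world axes, zero at the start; "ft_torque": the same for the moment, N m; "width": opening from 0.0 (shut) to 1.0 (fully open).
Only numpy, scipy, OpenCV 4.12 (cv2) and the standard library are available. Lean on these libraries where they do the work, as an engineer would, in place of code of your own. Each camera call takes 0.05 s, during which the arm holds its last target.

TASK

The end panel of the insulated cold box still stands off: gently push it along its rails until its bolt is in the lock and it rests on the rubber gasket. Then take the screwdriver from its stand, set its blade in the slotted cam disc on top of the box and turn the disc clockwise until the panel is drawn fully home and stays there; do not press hard or force the disc past its firm stop. Put the screwdriver back upright in its hole in the stand, fully down, and leave everything else as it is.

Things in the scene. Friction and masses are not known exactly. Their poses are not given: they have to be found in the camera images.
- box: Fixed white insulated cold box, 135 x 180 mm, top 64 mm above the bench, with tube tops let into it. Origin: on the bench. Its x axis points from the panel into the box (the way to push), z up. Its upright joint face is at x = -60 mm; in front of it (smaller x) an aluminium tray 6 mm thick with two low rails (26 mm high, 142 mm apart) guides the panel, up to x = -175 mm.
- panel_front (a point): Middle of the panel's outer face (the one to push), 35 mm above the bench; its x axis is the way to push. The panel is a loose white block 70 mm deep (x), 140 wide, 58 tall, about 0.6 kg, standing on the tray; it slides easily (a few N). At the start it is 17 to 40 mm off the box.
- panel_face (a point): Middle of the panel's inner face, 35 mm above the bench, 70 mm beyond panel_front along x. A steel bolt with a T-shaped head sticks out of it into the box. Fully home this face meets the box's joint face (x = -60 mm in the box's frame). A black rubber gasket stands 3.7 mm proud of the joint face and springs the panel back (about 2.3 N at first touch, 4.2 N when home, more if pushed fast).
- cam_slot (a point): Centre of the slot in the round steel cam disc (36 mm across) in the box's top, at the disc's surface, 63.5 mm above the bench; it lies 34 mm inside the joint face. The slot runs along this frame's x axis, is 16 mm long, 4.6 mm wide and 8 mm deep, and turns with the disc about the vertical z axis.
- cam (a joint): Turn of the cam disc in rad, growing clockwise from above; 0 to 0.1 at the start. With the panel on the gasket it grips the bolt at about 0.5, draws the panel in under 0.06 to 0.15 N m, and at about 1.3, panel home, meets a firm stop (load rises past 0.2 N m; 0.35 is too much). It stays where it is left. The disc lags 0.15 to 0.35 behind the hand. Panel farther out: it jams on the bolt.
- driver_grip (a point): Middle of the screwdriver's black handle, square in section (24 x 24 mm, 70 mm long), 85 mm from the blade's tip. The screwdriver stands upright in the stand, blade down; z points up along it. The handle's flats face this frame's x and y axes. 120 g.
- driver_tip (a point): Middle of the blade's tip. Same axes: the blade is 12 mm wide along x and 3 mm thick along y, 12 mm long; above it a round shank of 12 mm, and at 45 mm from the tip a collar of 26 mm that rests on the stand. The screwdriver is 121 mm long.
- stand_hole (a point): Centre of the mouth of the screwdriver's round hole (15 mm) in the grey stand, 48 mm above the bench; z up. The stand is a fixed block 44 x 130 x 48 mm, with a capped marker standing at its other end, 80 mm away, up to 82 mm above the bench. With the screwdriver fully down its tip is 45 mm below this point.
- samples: White carton 130 mm square, 55 high, full of sample tubes. Leave alone.
- box_lid: White carton lid 136 mm square, open side up, 32 high, a tube in it. Leave alone.
- wipes: White jar, 68 mm across, 120 high. Leave alone.
- spares: Small grey dish, 72 mm across, 16 high, with spare fittings. Leave alone.
- spanner: Steel spanner 180 mm long, lying. Leave alone.
- rack: Grey tube rack 55 x 160 mm with tubes, 65 high. Leave alone.
Mind the look-alikes: they are no part of the job. There is more than one size of the part that bears driver_grip; the job needs the smaller. Leave any pink look-alike of the part that bears panel_front alone.

How it is judged:
By the outcome, as a careful person would: the job done as asked, in the order asked, and still so for the second after the job is handed in, with the robot touching nothing.
It also fails if it takes over 72 s, if anything falls off the work surface, if the arm or the gripper's body presses on something with over 40 N, if the wrist force passes 120 N, or if a joint passes its speed limit or range.

## Working session

There is one attempt and no reset: what is moved stays moved. The work goes in short steps, Python scripts to look and compute and a tool call to move; the robot and the scene stay as the last step left them, time stands still between calls to the robot, and variables do not carry over. Pictures are saved under pics/ and viewed, and the job is handed in when it is done.

Besides the shell and the picture viewer there is one more tool, called as name(argument=value, ...), one argument or row to a line, values as JSON. apply_moves: Moves the arm, as the interface text tells. Its arguments: {"type":"object","properties":{"commands":{"type":"array","items":{"type":"array","items":{"type":"number"}}},"claw":{"type":"number"},"newtons":{"type":"number"}},"required":["commands"]}

```bash
mkdir -p pics; ls
cat > h.py <<'E'
import numpy as np, cv2
from cell import arm, vision, order
def save(n,img): cv2.imwrite(f'pics/{n}.png',img[:,:,::-1])
def crop(img,u0,v0,u1,v1,s): return cv2.resize(img[v0:v1,u0:u1],None,fx=s,fy=s,interpolation=cv2.INTER_CUBIC)
def ray(c,u,v):
    K,R,t=[np.array(c[k]) for k in('K','R','t')]
    d=R.T@np.linalg.solve(K,[u,v,1]); return -R.T@t,d
def atz(c,u,v,z):
    o,d=ray(c,u,v); return o+d*(z-o[2])/d[2]
def proj(c,X):
    K,R,t=[np.array(c[k]) for k in('K','R','t')]
    p=K@(R@np.array(X)+t); return p[:2]/p[2]
E
python3 - <<'E'
from h import *
print(arm.observe())
for n in('scene','side','wrist'):
    i,d=vision.get_image(n); c=vision.get_calibration(n)
    np.savez(f'{n}0.npz',i=i,d=d,**c); save(n+'0',cv2.resize(i,(768,576)));print(n,c)
E
```

```text
pics
{'clock': 0.0, 'joints': array([ 1.02042929,  0.4352199 ,  0.02496416,  1.57409392, -0.0116055 ,
        1.13396484, -0.07511886]), 'dq': array([ 0.0002507 , -0.00019306,  0.00144419,  0.00082758,  0.00070893,
       -0.00013136, -0.00075503]), 'joint_efforts': array([ 1.03623090e-03, -6.67848158e+01,  9.86110680e-01, -3.14470911e+01,
       -6.03797031e-02,  4.28106403e-02,  2.70364071e-04]), 'position': array([ 0.27035266, -0.56298573,  0.24794797]), 'ee_rot': array([-2.65853213e+00,  1.67253425e+00,  2.15106952e-03]), 'force': array([ 0.8376166 ,  0.30422197, -0.15387328]), 'ft_torque': array([-0.02873591, -0.01570085,  0.0647271 ]), 'width': 1.001329666764338}
scene {'K': array([[405.81611546,   0.        , 252.94178455],
       [  0.        , 405.81611546, 190.50550118],
       [  0.        ,   0.        ,   1.        ]]), 'R': array([[-0.22871195,  0.97347723,  0.00573834],
       [ 0.79441661,  0.19004336, -0.57687587],
       [-0.56266605, -0.12737977, -0.81681167]]), 't': array([ 0.13902063, -0.39174894,  1.50444462])}
side {'K': array([[370.65956899,   0.        , 256.56292871],
       [  0.        , 370.65956899, 190.80735424],
       [  0.        ,   0.        ,   1.        ]]), 'R': array([[-0.91889564, -0.3941995 ,  0.01541318],
       [-0.26858182,  0.59650273, -0.75633875],
       [ 0.28895435, -0.69913607, -0.65399857]]), 't': array([0.50347104, 0.23191142, 0.98090769])}
wrist {'K': array([[324.13394849,   0.        , 252.92518587],
       [  0.        , 324.13394849, 189.24788242],
       [  0.        ,   0.        ,   1.        ]]), 'R': array([[ 4.32651564e-01, -9.01560785e-01, -8.80283826e-04],
       [-8.73894575e-01, -4.19614408e-01,  2.45422127e-01],
       [-2.21632345e-01, -1.05412992e-01, -9.69415909e-01]]), 't': array([-0.62569046, -0.03085844,  0.3887062 ])}
```

View pics/scene0.png

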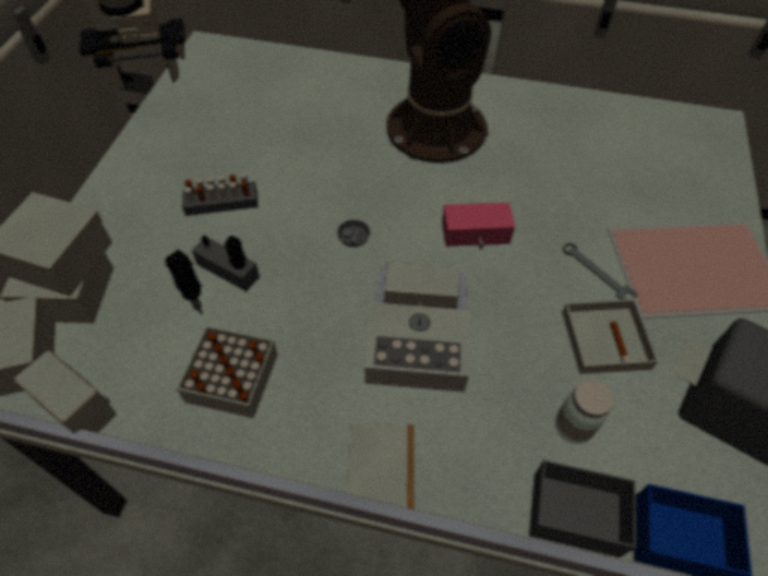

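View pics/side0.png

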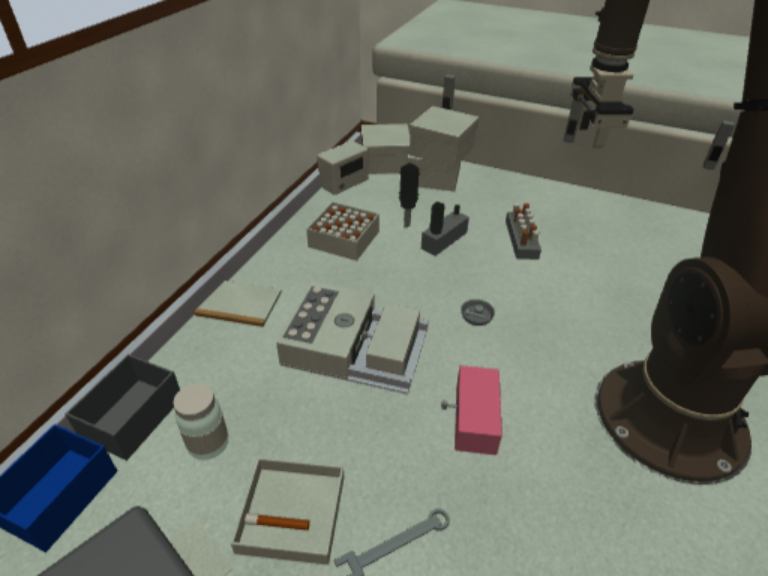

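View pics/wrist0.png

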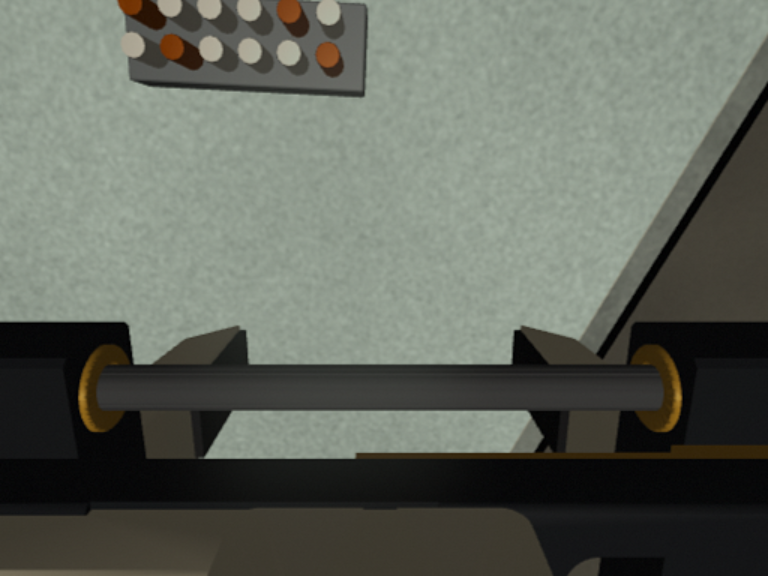

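Run:
```python
from h import *
s=np.load('scene0.npz');d=np.load('side0.npz')
save('s_box',crop(s['i'],235,160,325,265,7)); save('s_st',crop(s['i'],100,140,190,220,8))
save('d_box',crop(d['i'],180,180,295,265,6)); save('d_st',crop(d['i'],250,100,330,180,7))
```

```text
(no output)
```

View pics/s_box.png

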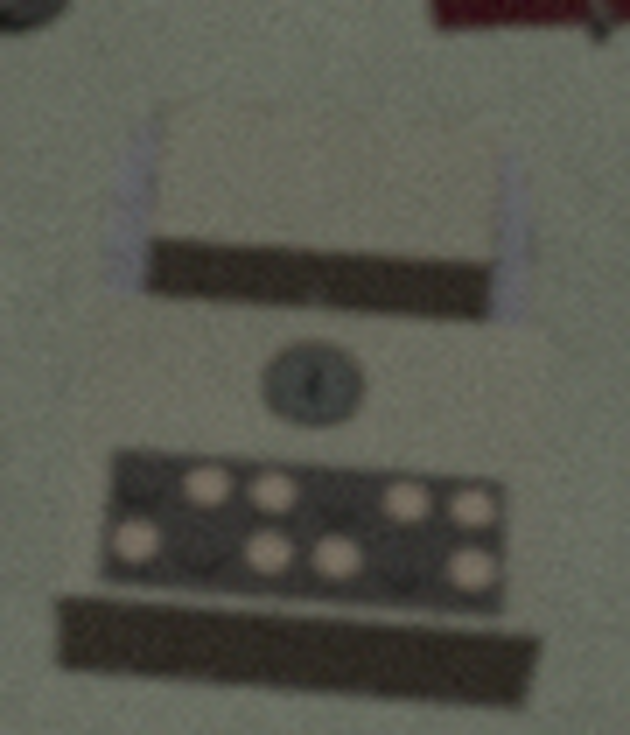

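View pics/s_st.png

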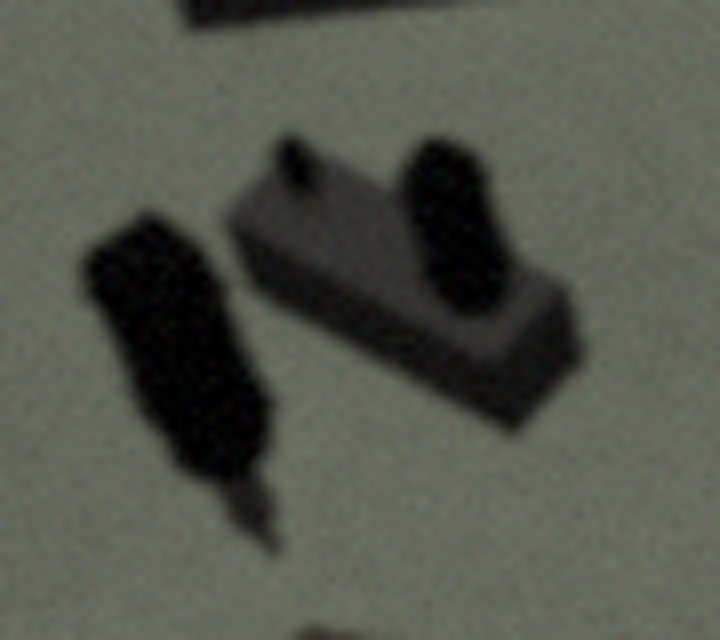

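View pics/d_box.png

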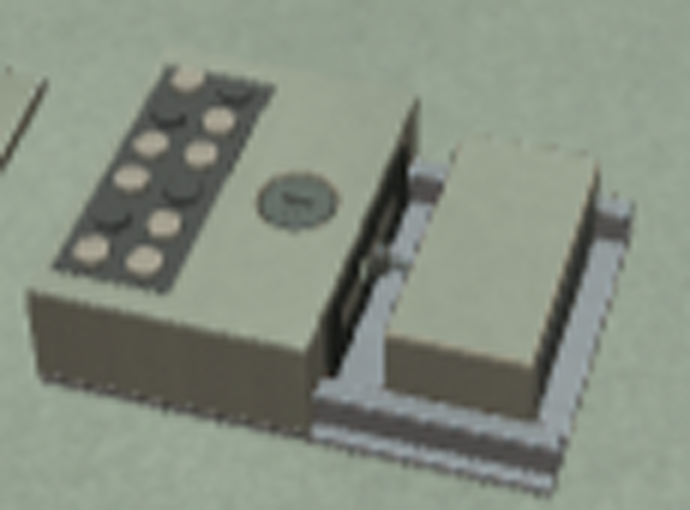

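View pics/d_st.png

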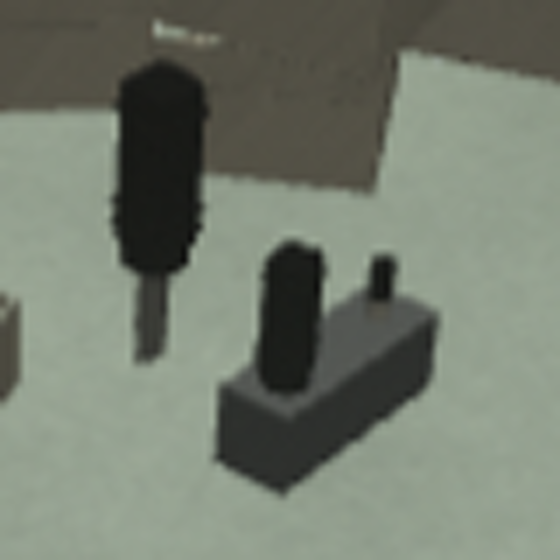

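Run:
```python
from h import *
s=np.load('scene0.npz');d=np.load('side0.npz')
S=lambda u,v,z:atz(s,235+u/7-.5+.07,160+v/7-.43,z).round(4)
D=lambda u,v,z:atz(d,180+u/6-.42,180+v/6-.42,z).round(4)
S2=lambda u,v,z:atz(s,100+u/8-.44,140+v/8-.44,z).round(4)
D2=lambda u,v,z:atz(d,250+u/7-.43,100+v/7-.43,z).round(4)
print('cam',S(313,383,.0635),D(297,202,.0635))
print('panel inner edge L,R scene',S(150,238,.064),S(495,263,.064))
print('panel outer scene',S(165,103,.064),S(505,135,.064))
print('panel side: outer far, outer near, inner near,inner far',D(597,157,.064),D(533,362,.064),D(387,335,.064),D(450,140,.064))
print('box side: joint far/near, back near',D(415,98,.064),D(305,348,.064),D(30,292,.064))
print('box back scene',S(60,597,.064),S(538,635,.064))
print('stand side top: L, front,right',D2(218,385,.048),D2(283,415,.048),D2(438,315,.048))
print('stand scene',S2(232,222,.048),S2(512,370,.048),S2(570,290,.048))
print('handle top',S2(445,155,.124), D2(293,248,.124),'collar',S2(470,305,.052),D2(285,380,.05))
print('marker top',S2(290,145,.082), D2(384,258,.082))
print('big', S2(275,550,0),D2(150,360,0),S2(150,235,.18))
```

```text
cam [0.6034 0.0722 0.0635] [0.6041 0.0717 0.0635]
panel inner edge L,R scene [ 0.5516 -0.0048  0.064 ] [0.5314 0.1322 0.064 ]
panel outer scene [ 0.4835 -0.014   0.064 ] [0.467  0.1262 0.064 ]
panel side: outer far, outer near, inner near,inner far [ 0.4838 -0.0161  0.064 ] [0.4629 0.1204 0.064 ] [0.5289 0.1322 0.064 ] [0.5545 0.0021 0.064 ]
box side: joint far/near, back near [ 0.583  -0.0193  0.064 ] [0.5591 0.1541 0.064 ] [0.6888 0.1746 0.064 ]
box back scene [ 0.7167 -0.0008  0.064 ] [0.6912 0.1733 0.064 ]
stand side top: L, front,right [ 0.5771 -0.2835  0.048 ] [ 0.5385 -0.2727  0.048 ] [ 0.4937 -0.3912  0.048 ]
stand scene [ 0.5362 -0.3995  0.048 ] [ 0.5763 -0.2737  0.048 ] [ 0.537  -0.2658  0.048 ]
handle top [ 0.543  -0.2969  0.124 ] [ 0.5505 -0.3047  0.124 ] collar [ 0.5548 -0.2973  0.052 ] [ 0.5468 -0.299   0.05  ]
marker top [ 0.5209 -0.3744  0.082 ] [ 0.5233 -0.3797  0.082 ]
big [ 0.6424 -0.3496  0.    ] [ 0.6403 -0.3551  0.    ] [ 0.6377 -0.3496  0.18  ]
```

```bash
cat >> h.py <<'E'
from scipy.spatial.transform import Rotation as Ro
def go(pos=None,yaw=None,tilt=True):
    """print tool-frame delta (cm) and rotvec to reach pos and tool-x yaw (deg) pointing down"""
    o=arm.observe();R=Ro.from_rotvec(o['ee_rot']).as_matrix();p=o['position']
    cy=np.degrees(np.arctan2(R[1,0],R[0,0]))
    print('t',round(o['clock'],2),'pos',p.round(4),'yaw',cy.round(2),'zax',R[:,2].round(4),'F',o['force'].round(2),'T',o['ft_torque'].round(3),'w',round(o['width'],3),'j',o['joints'].round(2))
    if pos is not None: print(' d_tool cm',(R.T@(np.array(pos)-p)*100).round(2))
    if yaw is not None:
        a=np.radians(yaw);Rt=np.array([[np.cos(a),np.sin(a),0],[np.sin(a),-np.cos(a),0],[0,0,-1]]).reshape(3,3)
        print(' rotvec',Ro.from_matrix(R.T@Rt).as_rotvec().round(4))
        if pos is not None: print(' d in target-yaw axes cm',(Rt.T@(np.array(pos)-p)*100).round(2))
E
python3 -c "
from h import *
go([.415,.046,.22],-82.1)"
```

```text
t 0.15 pos [ 0.2704 -0.5631  0.2481] yaw -64.34 zax [-6.e-04  1.e-03 -1.e+00] F [ 0.33 -0.37  0.16] T [ 0.001 -0.014  0.037] w 1.001 j [ 1.02  0.44  0.02  1.57 -0.01  1.13 -0.08]
 d_tool cm [-48.64 -39.4    2.87]
 rotvec [3.000e-04 1.200e-03 3.099e-01]
 d in target-yaw axes cm [-58.34 -22.69   2.81]
```

apply_moves(
  commands=[
    [0, 0, 0, 0, 0, 0.145],
    [0, 0, 0, 0, 0, 0.145],
    [-4.5, -1.75, 0.2, 0, 0, 0.02],
    [-4.5, -1.75, 0.2, 0, 0, 0],
    [-4.5, -1.75, 0.2, 0, 0, 0],
  ],
  claw=0,
)

```text
clock: 0.65
position: [0.3031, -0.4205, 0.2422]
ee_rot: [-2.368, 2.064, 0.001]
force: [1.3, 0.3, 0.5]
width: 0.617
```

apply_moves(
  commands=[
    [-4.5, -1.75, 0.2, 0, 0, 0],
    [-4.5, -1.75, 0.2, 0, 0, 0],
    [-4.5, -1.75, 0.2, 0, 0, 0],
    [-4.5, -1.75, 0.2, 0, 0, 0],
    [-4.5, -1.75, 0.2, 0, 0, 0],
  ],
)

```text
clock: 1.15
position: [0.3588, -0.1855, 0.2327]
ee_rot: [2.369, -2.063, 0.001]
force: [0.3, 0.9, -0.5]
width: 0.5
```

apply_moves(
  commands=[
    [-4.5, -1.75, 0.2, 0, 0, 0],
    [-4.5, -1.75, 0.2, 0, 0, 0],
    [-4.5, -1.75, 0.2, 0, 0, 0],
    [-4.5, -1.75, 0.2, 0, 0, 0],
    [0, 0, 0, 0, 0, 0],
  ],
)

```text
clock: 1.65
position: [0.4045, 0.0067, 0.2249]
ee_rot: [-2.376, 2.051, 0.001]
force: [-0.0, -0.9, 0.5]
width: 0.496
```

Run:
```python
from h import *
go([.415,.046,.042],-82.1)
c=vision.get_calibration('wrist');i,d=vision.get_image('wrist')
np.savez('w1.npz',i=i,d=d,**c); save('w1',cv2.resize(i,(768,576)))
go()
```

```text
t 1.65 pos [0.4045 0.0067 0.2249] yaw -81.62 zax [ 0.0013  0.0024 -1.    ] F [-0.02 -0.87  0.52] T [-0.025  0.052  0.015] w 0.496 j [ 0.16  0.12 -0.34  2.08  0.05  0.94 -1.63]
 d_tool cm [-3.69 -1.58 18.3 ]
 rotvec [-0.0016  0.0021  0.0084]
 d in target-yaw axes cm [-3.75 -1.58 18.29]
t 1.7 pos [0.4039 0.0036 0.2247] yaw -81.75 zax [ 1.e-04  8.e-04 -1.e+00] F [-0.23 -0.6  -0.4 ] T [-0.011 -0.021 -0.031] w 0.501 j [ 0.17  0.12 -0.33  2.08  0.05  0.94 -1.62]
```

View pics/w1.png

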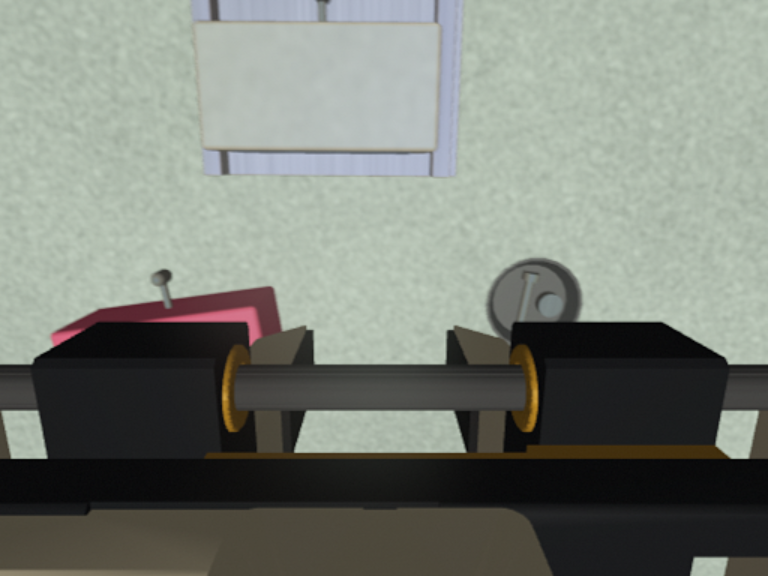

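Run:
```python
from h import *
w=np.load('w1.npz')
W=lambda u,v,z:atz(w,u/1.5-.17,v/1.5-.17,z).round(4)
print('panel in L,R',W(196,22,.064),W(440,25,.064),'out L,R',W(204,149,.064),W(437,151,.064))
d=w['d']
for u,v in((273,288),(230,310),(300,90)):
  print(d[int(v/1.5)+3,int(u/1.5)-2])
  o,r=ray(w,u/1.5,v/1.5);print((o+r*d[int(v/1.5)+3,int(u/1.5)-2]).round(3))
print('tray end',W(205,175,.006),W(456,176,.006), W(204,152,.026))
```

```text
panel in L,R [0.5291 0.127  0.064 ] [ 0.5472 -0.0072  0.064 ] out L,R [0.4617 0.1186 0.064 ] [ 0.4806 -0.0172  0.064 ]
0.36458397
[0.367 0.081 0.008]
0.31789675
[0.362 0.098 0.057]
0.27962744
[0.502 0.066 0.062]
tray end [0.4424 0.1372 0.006 ] [ 0.4678 -0.0399  0.006 ] [0.4588 0.1318 0.026 ]
```

```bash
python3 -c "
from h import *
go([.434,.0475,.044],-82.1)"
```

```text
t 1.7 pos [0.4039 0.0036 0.2247] yaw -81.75 zax [ 1.e-04  8.e-04 -1.e+00] F [-0.23 -0.6  -0.4 ] T [-0.011 -0.021 -0.031] w 0.501 j [ 0.17  0.12 -0.33  2.08  0.05  0.94 -1.62]
 d_tool cm [-3.9  -3.61 18.07]
 rotvec [-0.0003  0.0008  0.0061]
 d in target-yaw axes cm [-3.94 -3.59 18.07]
```

apply_moves(
  commands=[
    [-2.2, -1.8, 1.5, 0, 0, 0.006],
    [-2, -1.8, 4, 0, 0, 0],
    [0, 0, 4.5, 0, 0, 0],
    [0, 0, 4.0, 0, 0, 0],
    [0, 0, 4.0, 0, 0, 0],
  ],
)

```text
clock: 2.2
position: [0.4334, 0.0458, 0.0432]
ee_rot: [2.361, -2.072, 0.0]
force: [2.1, -0.5, -0.0]
width: 0.503
```

apply_moves(
  commands=[
    [0, 0, 0, 0, 0, 0],
    [0, 0, 0, 0, 0, 0],
  ],
)

```text
clock: 2.4
position: [0.4332, 0.0462, 0.045]
ee_rot: [2.361, -2.07, -0.001]
force: [-0.4, 0.2, 0.4]
width: 0.501
```

Run:
```python
from h import *
go([.434,.0475,.044],-82.1)
c=vision.get_calibration('side');i,d=vision.get_image('side')
np.savez('d2.npz',i=i,d=d,**c); save('d2',crop(i,180,150,320,270,5))
```

```text
t 2.4 pos [0.4332 0.0462 0.045 ] yaw -82.5 zax [-2.e-03 -9.e-04 -1.e+00] F [-0.37  0.23  0.39] T [ 0.003 -0.052 -0.029] w 0.501 j [-0.01  0.46 -0.28  2.21  0.26  0.5  -1.93]
 d_tool cm [-0.12 -0.1   0.1 ]
 rotvec [ 0.0021 -0.0006 -0.0069]
 d in target-yaw axes cm [-0.12 -0.1   0.1 ]
```

View pics/d2.png

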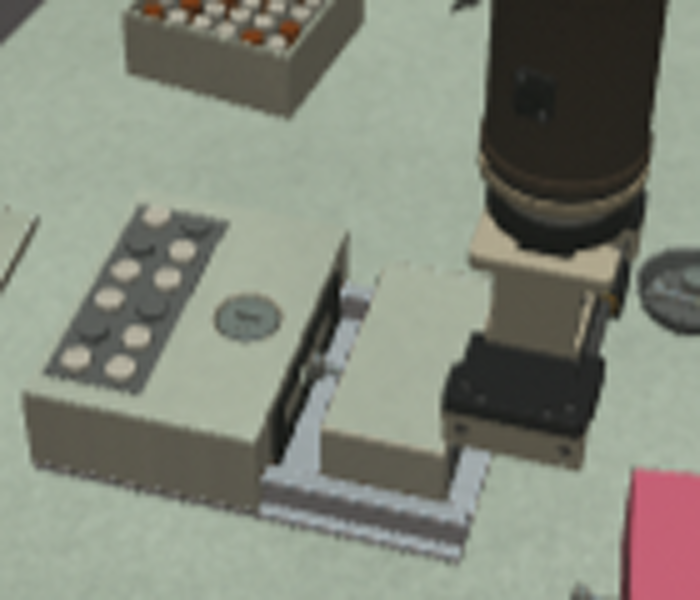

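apply_moves(
  commands=[
    [0, -0.8, 0, 0, 0, 0],
    [0, -0.8, 0, 0, 0, 0],
    [0, -0.5, 0, 0, 0, 0],
    [0, -0.3, 0, 0, 0, 0],
    [0, -0.3, 0, 0, 0, 0],
  ],
)

```text
clock: 2.95
position: [0.4605, 0.0505, 0.0449]
ee_rot: [2.363, -2.07, 0.0]
force: [-3.7, 0.0, 1.5]
width: 0.501
```

apply_moves(
  commands=[
    [0, -0.3, 0, 0, 0, 0],
    [0, -0.3, 0, 0, 0, 0],
    [0, -0.3, 0, 0, 0, 0],
    [0, -0.3, 0, 0, 0, 0],
    [0, -0.3, 0, 0, 0, 0],
  ],
)

```text
clock: 3.45
position: [0.4753, 0.0525, 0.0446]
ee_rot: [2.363, -2.07, -0.0]
force: [-2.2, -0.7, -0.7]
width: 0.497
```

Run:
```python
from h import *
go()
c=vision.get_calibration('side');i,d=vision.get_image('side')
np.savez('d3.npz',i=i,d=d,**c); save('d3',crop(i,180,150,320,270,5))
```

```text
t 3.45 pos [0.4753 0.0525 0.0446] yaw -82.45 zax [-3.e-04 -1.e-04 -1.e+00] F [-2.25 -0.74 -0.66] T [-0.002  0.479  0.017] w 0.497 j [-0.01  0.51 -0.28  2.11  0.26  0.55 -1.92]
```

View pics/d3.png

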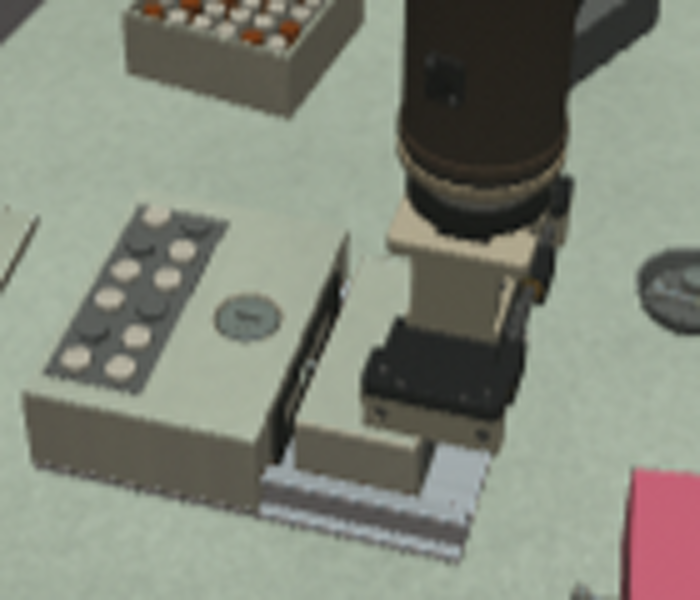

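```bash
cat >> h.py <<'E'
def gapd(cal,pan,box,u0=180,v0=150,s=5):
    f=lambda p:atz(cal,u0+p[0]/s-.4,v0+p[1]/s-.4,.064)
    ax=np.array([.9906,.1365,0]); P=[f(p) for p in pan];B=[f(p) for p in box]
    print('panel',[round(float(p@ax),4) for p in P],'joint',[round(float(b@ax),4) for b in B])
E
python3 - <<'E'
from h import *
d=np.load('d3.npz')
gapd(d,[(298,432),(362,262)],[(262,440),(347,233)])
d=np.load('d2.npz')
gapd(d,[(323,437),(383,266)],[(262,440),(347,233)])
save('d3b',crop(d['i'],225,190,275,245,12))
E
```

```text
panel [0.554, 0.558] joint [0.5708, 0.5738]
panel [0.54, 0.5451] joint [0.5708, 0.5738]
```

apply_moves(
  commands=[
    [0, -0.3, 0, 0, 0, 0],
    [0, -0.3, 0, 0, 0, 0],
    [0, -0.2, 0, 0, 0, 0],
    [0, -0.1, 0, 0, 0, 0],
  ],
)

```text
clock: 3.9
position: [0.4844, 0.0537, 0.0447]
ee_rot: [-2.363, 2.07, -0.0]
force: [-3.3, -0.6, 0.3]
width: 0.5
```

apply_moves(
  commands=[
    [0, -0.1, 0, 0, 0, 0],
    [0, -0.1, 0, 0, 0, 0],
  ],
)

```text
clock: 4.1
position: [0.4854, 0.0538, 0.0446]
ee_rot: [2.362, -2.069, -0.001]
force: [-5.5, -0.7, 3.4]
width: 0.502
```

apply_moves(
  commands=[
    [0, -0.1, 0, 0, 0, 0],
    [0, 0, 0, 0, 0, 0],
  ],
)

```text
clock: 4.3
position: [0.486, 0.0539, 0.0445]
ee_rot: [2.362, -2.069, -0.002]
force: [-4.9, -1.3, 2.6]
width: 0.502
```

Run:
```python
from h import *
go()
c=vision.get_calibration('side');i,d=vision.get_image('side')
np.savez('d4.npz',i=i,d=d,**c); save('d4',crop(i,180,150,320,270,5))
```

```text
t 4.3 pos [0.486  0.0539 0.0445] yaw -82.42 zax [-2.e-03 -7.e-04 -1.e+00] F [-4.86 -1.31  2.61] T [-0.117  1.176  0.174] w 0.502 j [-0.01  0.52 -0.28  2.09  0.26  0.57 -1.91]
```

View pics/d4.png

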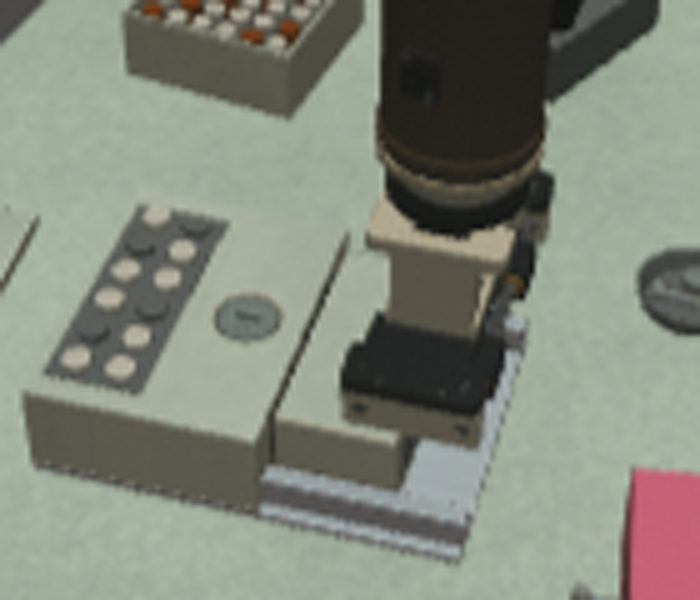

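apply_moves(
  commands=[
    [0, -0.05, 0, 0, 0, 0],
    [0, -0.05, 0, 0, 0, 0],
    [0, 0, 0, 0, 0, 0],
  ],
)

```text
clock: 4.65
position: [0.4867, 0.0539, 0.0445]
ee_rot: [2.362, -2.068, -0.002]
force: [-7.4, -1.6, 2.7]
width: 0.5
```

apply_moves(
  commands=[
    [0, -0.05, 0, 0, 0, 0],
    [0, -0.05, 0, 0, 0, 0],
    [0, 0, 0, 0, 0, 0],
  ],
)

```text
clock: 4.95
position: [0.4875, 0.054, 0.0445]
ee_rot: [2.362, -2.068, -0.002]
force: [-6.1, -1.4, 3.2]
width: 0.5
```

Run:
```python
from h import *
go()
c=vision.get_calibration('side');i,d=vision.get_image('side')
np.savez('d5.npz',i=i,d=d,**c); save('d5',crop(i,220,180,275,250,10))
```

```text
t 4.95 pos [0.4875 0.054  0.0445] yaw -82.42 zax [-2.7e-03 -9.0e-04 -1.0e+00] F [-6.09 -1.39  3.17] T [-0.055  1.303  0.22 ] w 0.5 j [-0.01  0.52 -0.28  2.08  0.26  0.57 -1.91]
```

View pics/d5.png

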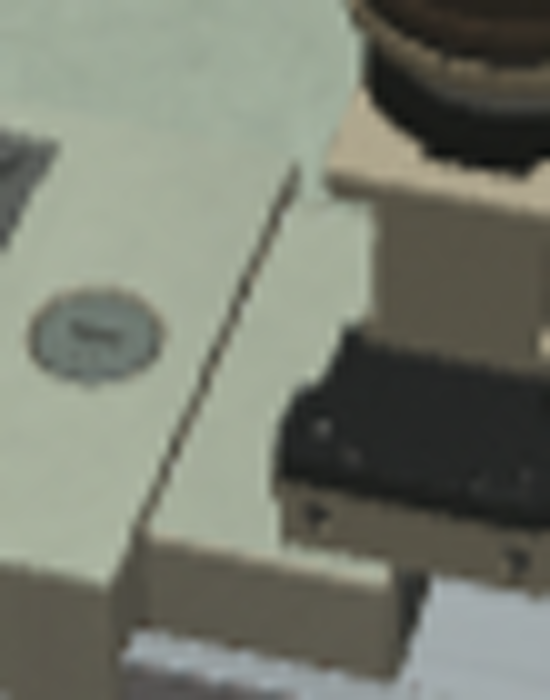

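apply_moves(
  commands=[
    [0, 0.5, 0, 0, 0, 0],
    [0, 2.0, 0, 0, 0, 0],
    [0, 0.5, -3.5, 0, 0, 0],
    [0, 0, -4.5, 0, 0, 0],
    [0, -1.5, -4.5, 0, 0, 0],
  ],
)

```text
clock: 5.5
position: [0.4727, 0.0522, 0.1712]
ee_rot: [2.363, -2.069, -0.001]
force: [2.1, 1.0, -1.1]
width: 0.499
```

apply_moves(
  commands=[
    [0, -3, -2, 0, 0, 0],
    [0, -3, 0, 0, 0, 0],
    [0, 0, 0, 0, 0, 0],
    [0, 0, 0, 0, 0, 0],
  ],
)

```text
clock: 5.9
position: [0.5339, 0.0604, 0.1895]
ee_rot: [-2.362, 2.07, -0.0]
force: [-0.9, -0.3, 0.6]
width: 0.503
```

Run:
```python
from h import *
go()
c=vision.get_calibration('wrist');i,d=vision.get_image('wrist')
np.savez('w6.npz',i=i,d=d,**c); save('w6',cv2.resize(i,(768,576)));save('w6b',crop(i,140,20,330,130,4))
```

```text
t 5.9 pos [0.5339 0.0604 0.1895] yaw -82.46 zax [ 4.e-04  3.e-04 -1.e+00] F [-0.87 -0.3   0.64] T [-0.012  0.103  0.03 ] w 0.503 j [ 0.05  0.38 -0.34  1.84  0.15  0.95 -1.8 ]
```

View pics/w6.png

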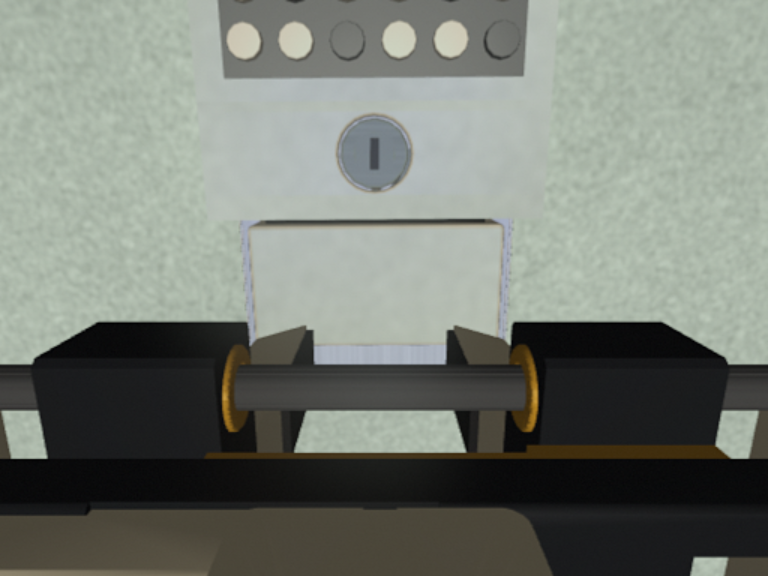

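View pics/w6b.png

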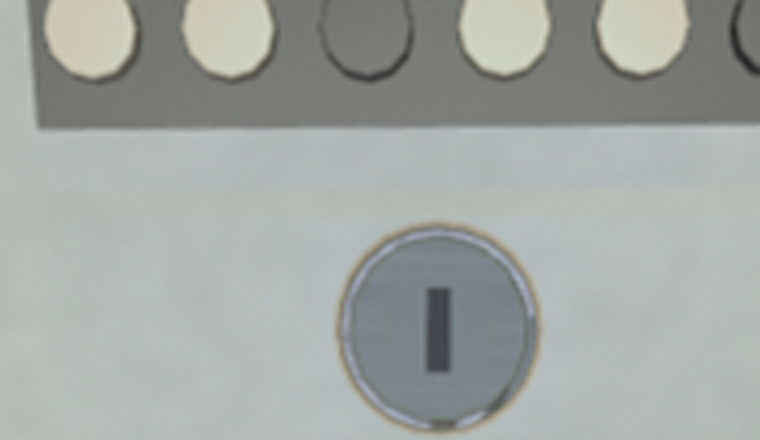

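Run:
```python
from h import *
w=np.load('w6.npz')
C=lambda u,v,z:atz(w,140+u/4-.375,20+v/4-.375,z).round(4)
W=lambda u,v,z:atz(w,u/1.5-.17,v/1.5-.17,z).round(4)
print('disc',C(439,327,.0635),'slot',C(438,330,.0635),'ends',C(438,289,.0635),C(438,372,.0635))
ax=np.array([.9906,.1365,0])
print('joint',[round(float(W(*p,.064)@ax),4) for p in((215,219),(545,219))],'panel',[round(float(W(*p,.064)@ax),4) for p in((249,226),(501,224))])
print('cam-34',C(439,327,.0635)@ax-.034)
save('w6c',crop(w['i'],135,135,365,165,3))
save('w6d',crop(w['i'],135,135,215,165,8))
```

```text
disc [0.6033 0.071  0.0635] slot [0.6027 0.0711 0.0635] ends [0.6103 0.0721 0.0635] [0.5948 0.0701 0.0635]
joint [0.5733, 0.5722] panel [0.5694, 0.5697]
cam-34 0.5733204799999999
```

View pics/w6d.png

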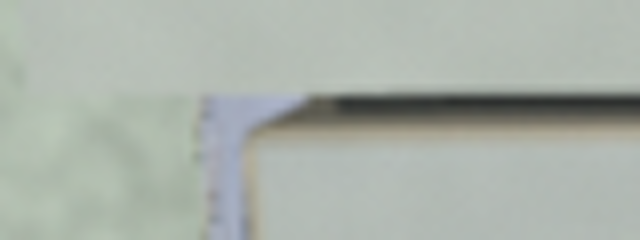

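```bash
python3 -c "
from h import *
go([.464,-.271,.22],-109.4)"
```

```text
t 5.95 pos [0.533  0.0602 0.1893] yaw -82.45 zax [-7.e-04 -1.e-04 -1.e+00] F [-0.3  -0.75  0.1 ] T [ 0.036  0.031 -0.024] w 0.502 j [ 0.05  0.38 -0.34  1.84  0.15  0.95 -1.8 ]
 d_tool cm [31.93 11.2  -3.06]
 rotvec [ 7.000e-04 -2.000e-04  4.704e-01]
 d in target-yaw axes cm [33.53 -4.49 -3.07]
```

apply_moves(
  commands=[
    [4.5, 1.5, -0.6, 0, 0, 0],
    [4.5, 1.5, -0.6, 0, 0, 0],
    [4.5, 1.5, -0.6, 0, 0, 0],
    [4.5, 1.5, -0.6, 0, 0, 0],
    [4.5, 1.5, -0.6, 0, 0, 0],
  ],
)

```text
clock: 6.45
position: [0.4871, -0.1741, 0.2197]
ee_rot: [2.363, -2.07, -0.001]
force: [1.3, 0.6, -0.3]
width: 0.5
```

apply_moves(
  commands=[
    [4.5, 1.5, 0, 0, 0, 0],
    [4.5, 2.0, 0, 0, 0, 0.12],
    [0, 0, 0, 0, 0, 0.12],
    [0, 0, 0, 0, 0, 0.12],
    [0, 0, 0, 0, 0, 0.11],
  ],
)

```text
clock: 6.95
position: [0.4647, -0.2665, 0.2193]
ee_rot: [1.808, -2.569, -0.001]
force: [1.1, -0.9, -0.2]
width: 0.5
```

apply_moves(
  commands=[
    [0, 0, 0, 0, 0, 0],
    [0, 0, 0, 0, 0, 0],
  ],
)

```text
clock: 7.15
position: [0.4654, -0.266, 0.2195]
ee_rot: [1.82, -2.56, -0.001]
force: [1.0, 0.5, -0.7]
width: 0.5
```

Run:
```python
from h import *
go()
c=vision.get_calibration('wrist');i,d=vision.get_image('wrist')
np.savez('w7.npz',i=i,d=d,**c); save('w7',cv2.resize(i,(768,576)))
```

```text
t 7.15 pos [ 0.4654 -0.266   0.2195] yaw -109.18 zax [-5.e-04  1.e-04 -1.e+00] F [ 1.    0.48 -0.71] T [0.079 0.023 0.011] w 0.5 j [ 0.52  0.33 -0.14  1.82  0.05  1.   -1.54]
```

View pics/w7.png

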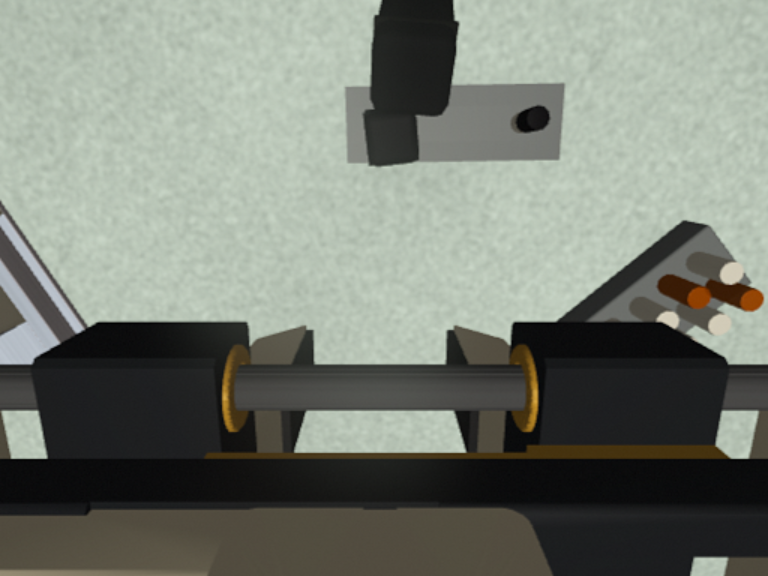

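Run:
```python
from h import *
w=np.load('w7.npz')
i=np.clip(w['i'].astype(float)*2.0+20,0,255).astype(np.uint8)
save('w7b',crop(i,220,0,390,120,4.5))
```

```text
(no output)
```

View pics/w7b.png

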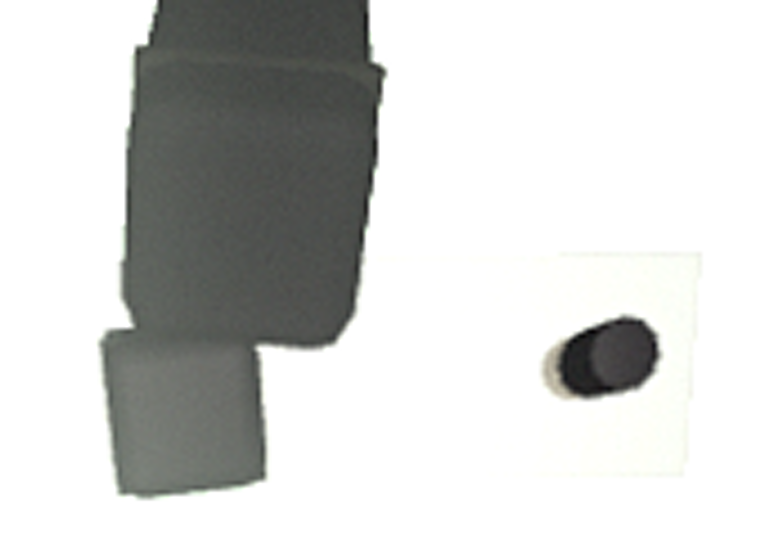

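Run:
```python
from h import *
w=np.load('w7.npz');d=w['d']
for cu,cv in((185,410),(130,360),(240,470),(140,480),(245,360),(240,320),(330,330),(250,200),(250,100),(250,60),(250,20),(620,355)):
    u,v=220+cu/4.5-.4,cv/4.5-.4
    z=d[int(round(v)),int(round(u))];o,r=ray(w,u,v);print((cu,cv),round(float(z),3),(o+r*z).round(3))
f=lambda cu,cv,z=.124:atz(w,220+cu/4.5-.4,cv/4.5-.4,z)
P=[f(102,340),f(250,338),f(265,480),f(120,493)]
print([p.round(4) for p in P],np.mean(P,0).round(4))
for a,b in((0,1),(1,2),(2,3),(3,0)):
    e=P[b]-P[a];print(np.linalg.norm(e).round(4),np.degrees(np.arctan2(e[1],e[0])).round(1))
q=[f(565,255/1,.048)]
g=lambda x,y:atz(w,x/1.5-.17,y/1.5-.17,.048).round(4)
print('stand corners',g(347,87),g(564,84),g(558,159),g(348,162))
```

```text
(185, 410) 0.219 [ 0.536 -0.297  0.126]
(130, 360) 0.218 [ 0.546 -0.292  0.126]
(240, 470) 0.225 [ 0.525 -0.303  0.123]
(140, 480) 0.224 [ 0.529 -0.288  0.124]
(245, 360) 0.218 [ 0.54  -0.308  0.126]
(240, 320) 0.205 [ 0.545 -0.308  0.138]
(330, 330) 0.207 [ 0.539 -0.32   0.137]
(250, 200) 0.192 [ 0.558 -0.313  0.148]
(250, 100) 0.188 [ 0.569 -0.317  0.149]
(250, 60) 0.198 [ 0.576 -0.32   0.137]
(250, 20) 0.208 [ 0.584 -0.323  0.124]
(620, 355) 0.259 [ 0.521 -0.375  0.082]
[array([ 0.5498, -0.2889,  0.124 ]), array([ 0.5428, -0.31  ,  0.124 ]), array([ 0.5224, -0.3057,  0.124 ]), array([ 0.5279, -0.284 ,  0.124 ])] [ 0.5357 -0.2972  0.124 ]
0.0222 -108.5
0.0208 168.1
0.0224 75.8
0.0224 -12.6
stand corners [ 0.574  -0.2846  0.048 ] [ 0.5335 -0.4062  0.048 ] [ 0.4929 -0.3924  0.048 ] [ 0.5335 -0.2704  0.048 ]
```

Run:
```python
from h import *
w=np.load('side0.npz');d=w['d']
def pt(w,u,v):
    z=w['d'][int(round(v)),int(round(u))];o,r=ray(w,u,v);return (o+r*z).round(3)
for cu,cv in((160,85),(160,130),(160,200),(160,260),(150,320),(150,350),(292,255),(292,300),(285,370),(384,265)):
    print('side',(cu,cv),pt(w,250+cu/7-.4,100+cv/7-.4))
w=np.load('scene0.npz')
for cu,cv in((140,250),(170,320),(210,430),(240,490),(270,540),(440,160),(440,200),(465,280),(290,150)):
    print('scene',(cu,cv),pt(w,100+cu/8-.4,140+cv/8-.4))
```

```text
side (160, 85) [ 0.638 -0.343  0.174]
side (160, 130) [ 0.632 -0.33   0.156]
side (160, 200) [ 0.632 -0.336  0.113]
side (160, 260) [ 0.634 -0.345  0.072]
side (150, 320) [ 0.638 -0.347  0.032]
side (150, 350) [ 0.641 -0.358  0.005]
side (292, 255) [ 0.548 -0.297  0.125]
side (292, 300) [ 0.542 -0.284  0.109]
side (285, 370) [ 0.544 -0.288  0.064]
side (384, 265) [ 0.521 -0.372  0.083]
scene (140, 250) [ 0.638 -0.356  0.17 ]
scene (170, 320) [ 0.655 -0.341  0.159]
scene (210, 430) [ 0.654 -0.344  0.095]
scene (240, 490) [ 0.647 -0.35   0.046]
scene (270, 540) [ 0.645 -0.348  0.01 ]
scene (440, 160) [ 0.545 -0.298  0.123]
scene (440, 200) [ 0.56  -0.293  0.12 ]
scene (465, 280) [ 0.558 -0.294  0.071]
scene (290, 150) [ 0.523 -0.373  0.082]
```

Run:
```python
from h import *
for n in('side','scene'):
    c=vision.get_calibration(n);i,d=vision.get_image(n);np.savez(n+'8.npz',i=i,d=d,**c)
    save(n+'8',crop(i,230,60,370,180,5) if n=='side' else crop(i,90,100,220,220,6))
```

```text
(no output)
```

View pics/side8.png

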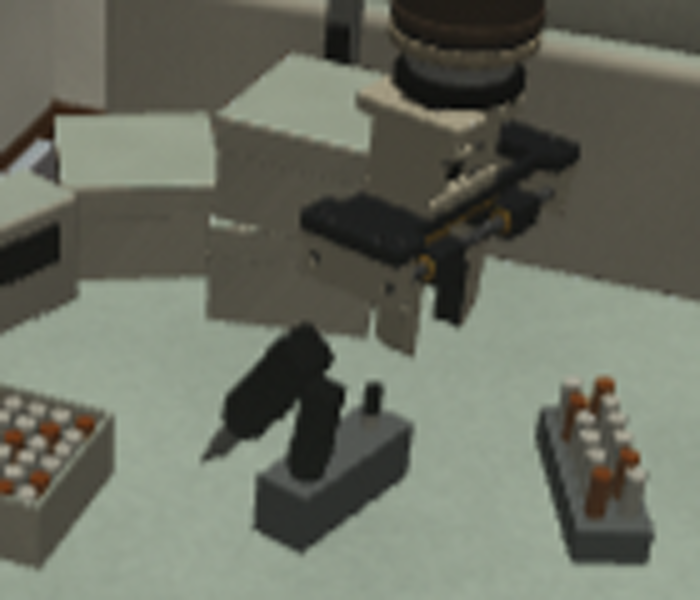

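View pics/scene8.png

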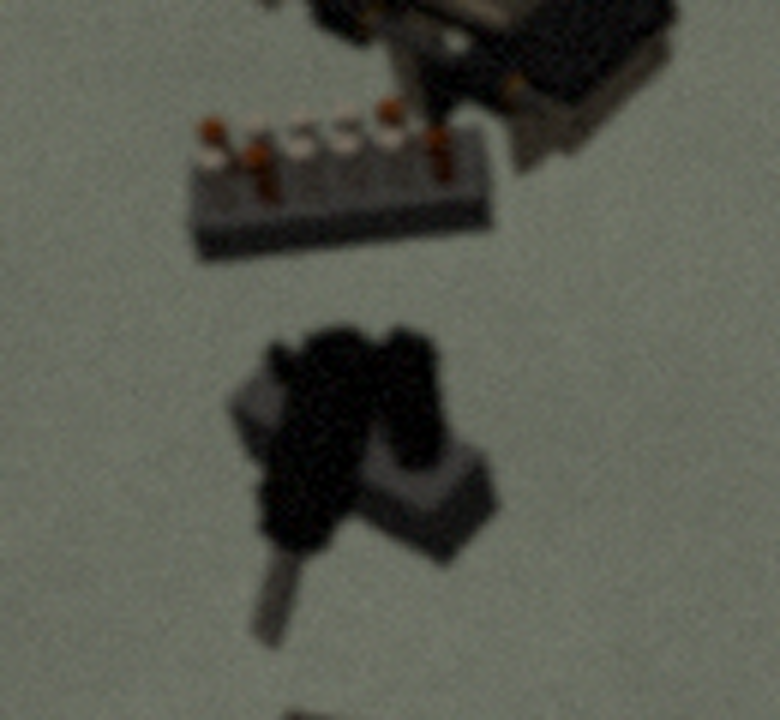

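Run:
```python
from h import *
L=[crop(np.load(f+'.npz')['i'],260,80,350,180,4) for f in('side0','d2','d3','d5')]
save('hist',np.hstack(L)[:, :].copy() if 0 else cv2.resize(np.hstack(L),(800,222)))
def pt(w,u,v):
    z=w['d'][int(round(v)),int(round(u))];o,r=ray(w,u,v);return (o+r*z).round(3)
w=np.load('side8.npz')
for cu,cv in((305,335),(325,360),(300,370),(240,405),(230,430),(205,460),(318,400),(310,465),(338,390)):
    print((cu,cv),pt(w,230+cu/5-.4,60+cv/5-.4))
w=np.load('scene8.npz')
for cu,cv in((340,340),(300,520),(275,600),(265,640),(405,340),(410,450)):
    print('sc',(cu,cv),pt(w,90+cu/6-.4,100+cv/6-.4))
```

```text
(305, 335) [ 0.558 -0.313  0.151]
(325, 360) [ 0.542 -0.31   0.137]
(300, 370) [ 0.555 -0.295  0.134]
(240, 405) [ 0.603 -0.316  0.08 ]
(230, 430) [ 0.612 -0.322  0.053]
(205, 460) [ 0.639 -0.347  0.003]
(318, 400) [ 0.537 -0.286  0.12 ]
(310, 465) [ 0.539 -0.286  0.066]
(338, 390) [ 0.527 -0.297  0.124]
sc (340, 340) [ 0.556 -0.314  0.146]
sc (300, 520) [ 0.613 -0.325  0.079]
sc (275, 600) [ 0.629 -0.344  0.028]
sc (265, 640) [ 0.639 -0.35   0.006]
sc (405, 340) [ 0.531 -0.296  0.122]
sc (410, 450) [ 0.556 -0.295  0.069]
```

View pics/hist.png

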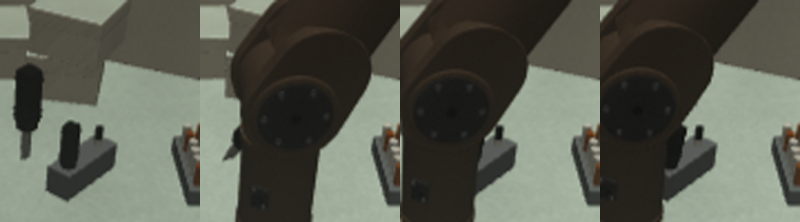

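Run:
```python
from h import *
M=np.zeros((500,800,3),np.uint8)  # x .2-1.0 (cols?) use rows x .35..0.95 at 1mm ; cols y
H=np.full((650,750),-1.)
for n in('scene8','side8'):
    w=np.load(n+'.npz');d=w['d'];K,R,t=w['K'],w['R'],w['t']
    v,u=np.mgrid[0:384,0:512]
    c=np.stack([(u-K[0,2])/K[0,0]*d,(v-K[1,2])/K[1,1]*d,d],-1)
    X=(c-t)@R
    ok=(d>0)&(X[...,2]<.3)
    r=((X[...,0]-.3)*1000).astype(int);q=((X[...,1]+.5)*1000).astype(int)
    ok&=(r>=0)&(r<650)&(q>=0)&(q<750)
    np.maximum.at(H,(r[ok],q[ok]),X[...,2][ok])
H=cv2.dilate(H.astype(np.float32),np.ones((4,4)))
img=np.clip(H*1500,0,255).astype(np.uint8)
img=cv2.applyColorMap(img,cv2.COLORMAP_JET);img[H<-.5]=0
img=img[::-1,::-1].copy()  # x up, y left
for k in range(0,750,50): 
    cv2.putText(img,f'{.25-k/1000:.2f}',(k,645),0,.35,(255,255,255),1);cv2.line(img,(k,0),(k,650),(80,80,80),1)
for k in range(0,650,50):
    cv2.putText(img,f'{.95-k/1000:.2f}',(0,k),0,.35,(255,255,255),1);cv2.line(img,(0,k),(750,k),(80,80,80),1)
cv2.imwrite('pics/map.png',cv2.resize(img,(690,598)))
```

```text
(no output)
```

View pics/map.png

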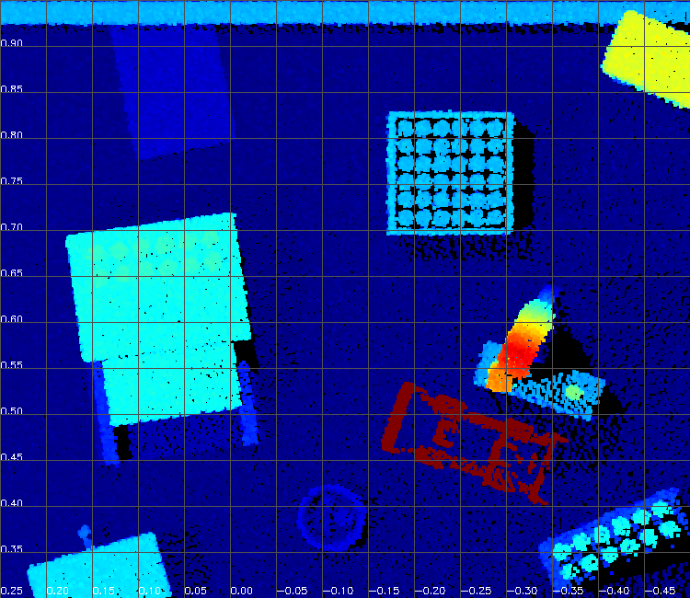

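```bash
python3 -c "
from h import *
go([.567,-.323,.121],-109.5)"
```

```text
t 7.3 pos [ 0.4658 -0.2662  0.2197] yaw -109.25 zax [-2.e-04  1.e-04 -1.e+00] F [-0.34 -0.77  0.85] T [0.072 0.04  0.004] w 0.5 j [ 0.52  0.33 -0.14  1.82  0.05  1.   -1.54]
 d_tool cm [  2.02 -11.43   9.86]
 rotvec [0.0002 0.     0.0044]
 d in target-yaw axes cm [  1.97 -11.43   9.87]
```

apply_moves(
  commands=[
    [0.7, -3.8, 0, 0, 0, 0],
    [0.7, -3.8, 0, 0, 0, 0],
    [0.6, -3.8, 0, 0, 0, 0],
    [0, 0, 2.0, 0, 0, 0],
    [0, 0, 2.0, 0, 0, 0],
  ],
  claw=-0.2,
)

```text
clock: 7.8
position: [0.5681, -0.3236, 0.179]
ee_rot: [-1.817, 2.562, -0.001]
force: [-0.6, -0.4, -0.6]
width: 0.601
```

apply_moves(
  commands=[
    [0, 0, 0, 0, 0, 0],
    [0, 0, 0, 0, 0, 0],
  ],
)

```text
clock: 8.0
position: [0.5667, -0.3231, 0.1798]
ee_rot: [1.817, -2.563, -0.001]
force: [0.6, -0.1, 0.3]
width: 0.603
```

Run:
```python
from h import *
go([.567,-.323,.121],-109.5)
for n in('side','wrist'):
    c=vision.get_calibration(n);i,d=vision.get_image(n);np.savez(n+'9.npz',i=i,d=d,**c)
    save(n+'9',crop(i,230,60,370,180,5) if n=='side' else np.clip(cv2.resize(i,(768,576)).astype(float)*1.6,0,255).astype(np.uint8))
```

```text
t 8.0 pos [ 0.5667 -0.3231  0.1798] yaw -109.34 zax [-7.e-04  4.e-04 -1.e+00] F [ 0.63 -0.11  0.26] T [0.104 0.052 0.002] w 0.603 j [ 0.51  0.54 -0.11  1.57  0.07  1.03 -1.53]
 d_tool cm [-0.02 -0.03  5.88]
 rotvec [0.0008 0.0002 0.0028]
 d in target-yaw axes cm [-0.02 -0.03  5.88]
```

View pics/side9.png

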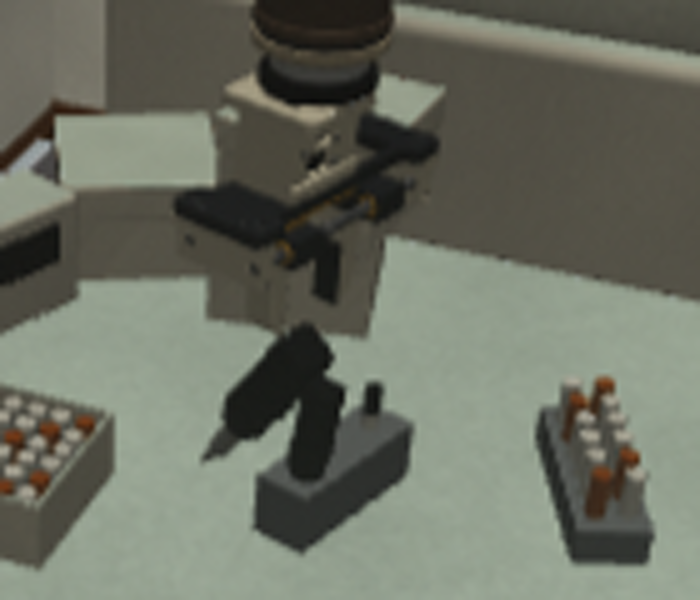

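View pics/wrist9.png

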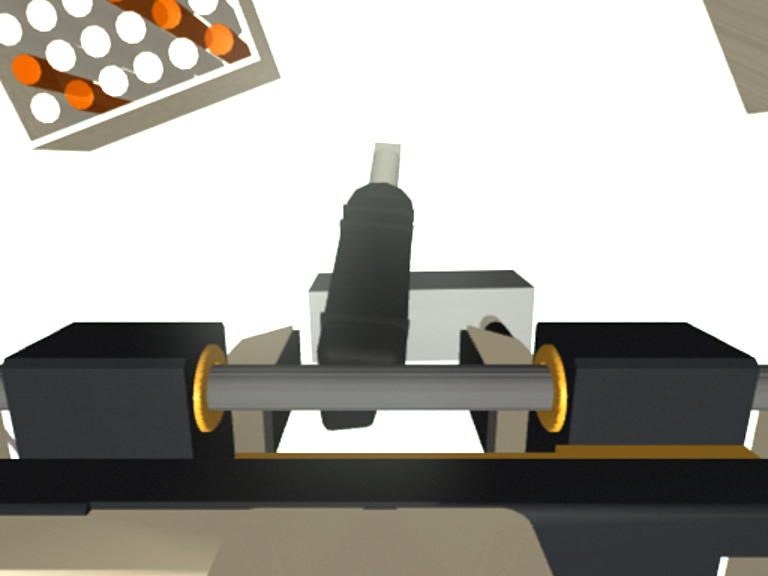

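apply_moves(
  commands=[
    [-0.3, 0, 1.5, 0, 0, 0],
    [0, 0, 1.5, 0, 0, 0],
    [0, 0, 1.5, 0, 0, 0],
    [0, 0, 1.4, 0, 0, 0],
    [0, 0, 0, 0, 0, 0],
  ],
)

```text
clock: 8.6
position: [0.5665, -0.3199, 0.1182]
ee_rot: [1.815, -2.562, -0.005]
force: [-1.1, -0.2, 0.7]
width: 0.598
```

apply_moves(
  commands=[
    [0, 0, 0, 0, 0, 0],
    [0, 0, 0, 0, 0, 0],
    [0, 0, 0, 0, 0, 0],
    [0, 0, 0, 0, 0, 0],
  ],
  claw=1,
  newtons=15,
)

```text
clock: 9.0
position: [0.5685, -0.3205, 0.1214]
ee_rot: [-1.815, 2.563, -0.002]
force: [0.8, 0.9, 1.2]
width: 0.384
```

Run:
```python
from h import *
go()
for n in('side',):
    c=vision.get_calibration(n);i,d=vision.get_image(n);np.savez(n+'10.npz',i=i,d=d,**c)
    save(n+'10',crop(i,230,60,370,180,5))
```

```text
t 9.0 pos [ 0.5685 -0.3205  0.1214] yaw -109.38 zax [ 1.4e-03 -5.0e-04 -1.0e+00] F [0.82 0.9  1.24] T [ 0.097 -0.148  0.004] w 0.384 j [ 0.5   0.6  -0.11  1.63  0.08  0.91 -1.54]
```

View pics/side10.png

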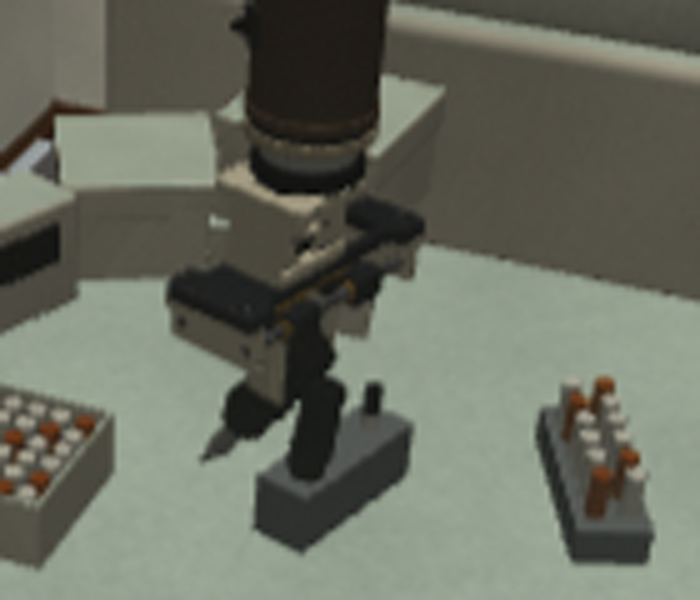

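apply_moves(
  commands=[
    [0, -0.4, -0.6, 0, 0, 0],
    [0.3, -1.0, -1.0, 0, 0, 0],
    [0.9, -2.0, -0.4, 0, 0, 0],
    [1.0, -2.5, 0, 0, 0, 0],
    [0.8, -2.2, 0, 0, 0, 0],
  ],
)

```text
clock: 9.55
position: [0.6348, -0.3765, 0.141]
ee_rot: [1.815, -2.563, -0.0]
force: [0.8, 0.7, -3.1]
width: 0.376
```

apply_moves(
  commands=[
    [0, 0, 0, 0, 0, 0],
    [0, 0, 0, 0, 0, 0],
  ],
)

```text
clock: 9.75
position: [0.6339, -0.3753, 0.14]
ee_rot: [1.815, -2.563, -0.002]
force: [-0.6, 0.1, -4.2]
width: 0.376
```

Run:
```python
from h import *
go()
for n in('side','scene'):
    c=vision.get_calibration(n);i,d=vision.get_image(n);np.savez(n+'11.npz',i=i,d=d,**c)
    save(n+'11',crop(i,230,60,370,180,5) if n=='side' else crop(i,90,100,220,220,6))
```

```text
t 9.75 pos [ 0.6339 -0.3753  0.14  ] yaw -109.39 zax [-1.4e-03  8.0e-04 -1.0e+00] F [-0.62  0.11 -4.16] T [ 0.066  0.073 -0.016] w 0.376 j [ 0.52  0.71 -0.1   1.37  0.07  1.07 -1.5 ]
```

View pics/side11.png

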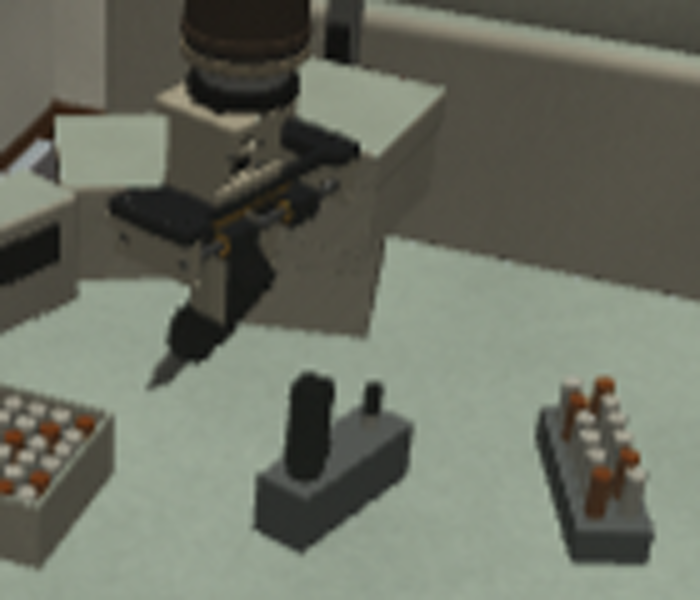

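View pics/scene11.png

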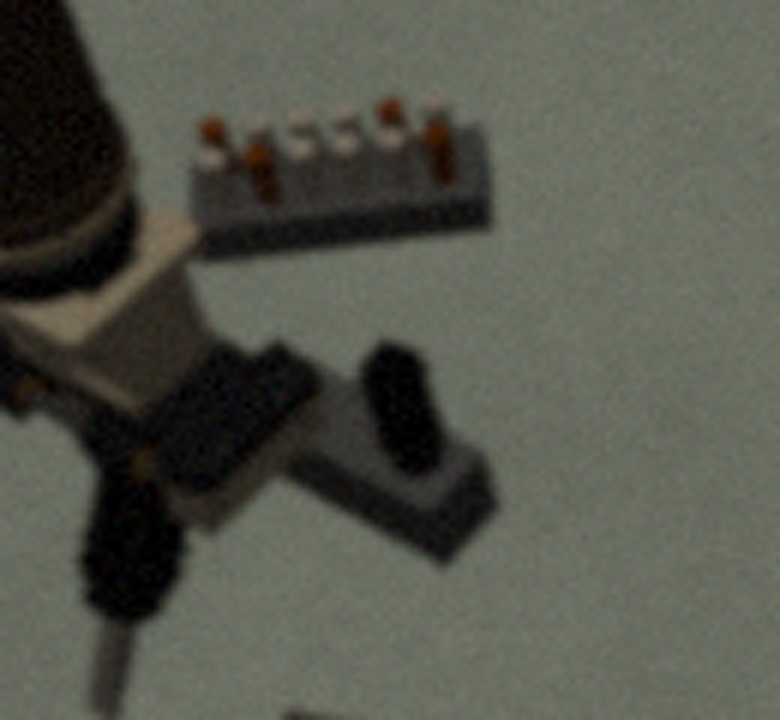

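apply_moves(
  commands=[
    [0, 0, 1.5, 0, 0, 0],
    [0, 0, 1.0, 0, 0, 0],
    [0, 0, 1.0, 0, 0, 0],
    [0, 0, 1.0, 0, 0, 0],
    [0, 0, 1.0, 0, 0, 0],
  ],
  newtons=7,
)

```text
clock: 10.35
position: [0.6331, -0.3754, 0.0849]
ee_rot: [1.815, -2.563, -0.002]
force: [-2.5, 0.6, 1.5]
width: 0.37
```

apply_moves(
  commands=[
    [0, 0, 1.0, 0, 0, 0],
    [0, 0, 1.0, 0, 0, 0],
    [0, 0, 1.0, 0, 0, 0],
  ],
)

```text
clock: 10.65
position: [0.6343, -0.3753, 0.0545]
ee_rot: [1.816, -2.563, -0.001]
force: [-0.8, -0.6, -1.0]
width: 0.371
```

Run:
```python
from h import *
go()
for n in('side',):
    c=vision.get_calibration(n);i,d=vision.get_image(n);np.savez(n+'12.npz',i=i,d=d,**c)
    save(n+'12',crop(i,230,60,370,180,5))
```

```text
t 10.65 pos [ 0.6343 -0.3753  0.0545] yaw -109.37 zax [-3.e-04  3.e-04 -1.e+00] F [-0.82 -0.58 -0.98] T [0.161 0.249 0.089] w 0.371 j [ 0.52  0.79 -0.09  1.43  0.08  0.92 -1.51]
```

View pics/side12.png

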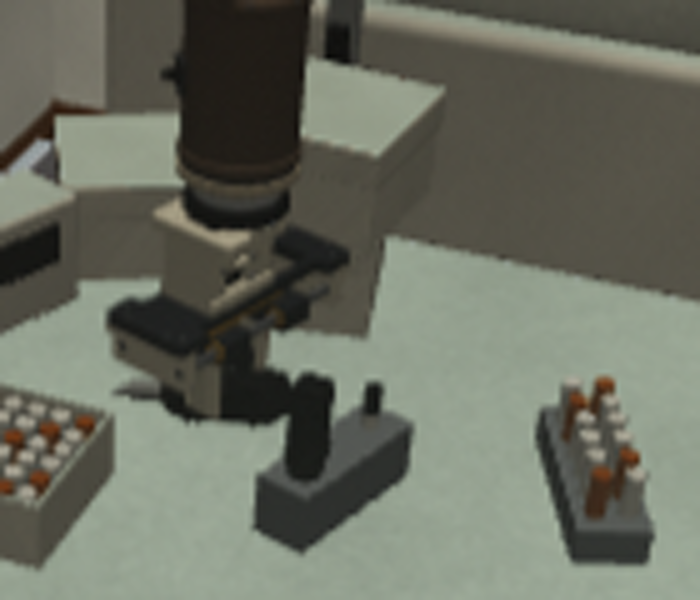

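apply_moves(
  commands=[
    [0, 0, 0.7, 0, 0, 0],
    [0, 0, 0.7, 0, 0, 0],
    [0, 0, 0.6, 0, 0, 0],
    [0, 0, 0.3, 0, 0, 0],
    [0, 0, 0, 0, 0, 0],
  ],
)

```text
clock: 11.2
position: [0.6343, -0.3755, 0.0322]
ee_rot: [1.816, -2.564, -0.0]
force: [-0.4, -0.1, -3.3]
width: 0.365
```

apply_moves(
  commands=[
    [0, 0, 0, 0, 0, 0],
    [0, 0, 0, 0, 0, 0],
    [0, 0, 0, 0, 0, 0],
  ],
  claw=0.2,
)

```text
clock: 11.5
position: [0.635, -0.3757, 0.0333]
ee_rot: [-1.815, 2.563, -0.002]
force: [0.4, -0.9, 0.2]
width: 0.401
```

Run:
```python
from h import *
go()
for n in('side','scene'):
    c=vision.get_calibration(n);i,d=vision.get_image(n);np.savez(n+'13.npz',i=i,d=d,**c)
    save(n+'13',crop(i,230,60,370,180,5) if n=='side' else crop(i,80,120,220,260,5))
```

```text
t 11.5 pos [ 0.635  -0.3757  0.0333] yaw -109.38 zax [ 1.3e-03 -6.0e-04 -1.0e+00] F [ 0.35 -0.88  0.17] T [0.033 0.012 0.001] w 0.401 j [ 0.52  0.82 -0.09  1.44  0.09  0.89 -1.51]
```

View pics/side13.png

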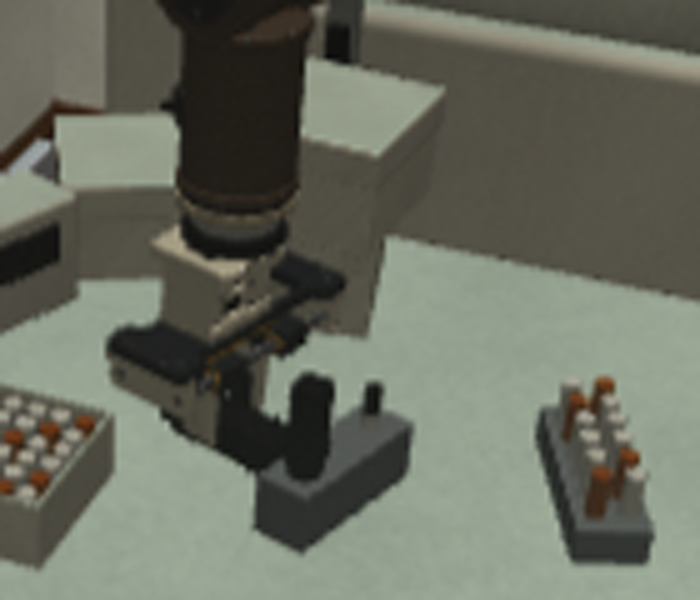

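View pics/scene13.png

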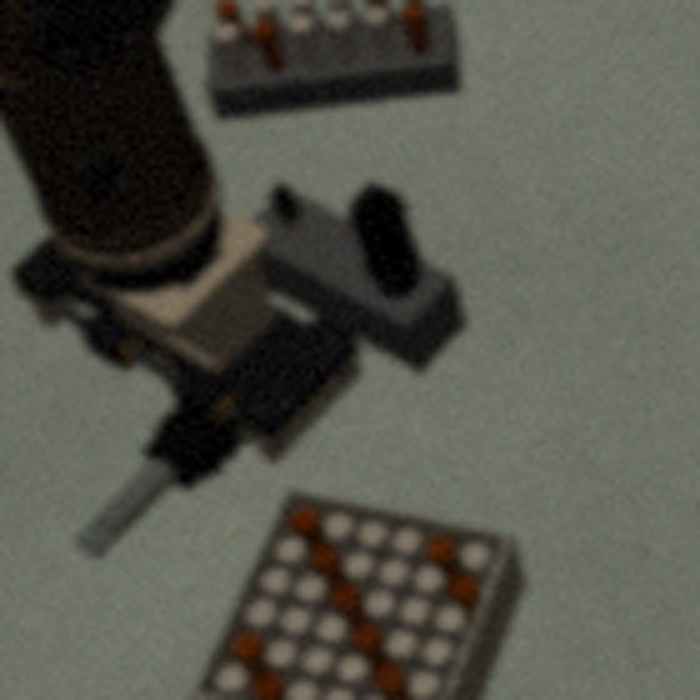

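apply_moves(
  commands=[
    [0, 0, 0, 0, 0, 0],
    [0, 0, 0, 0, 0, 0],
    [0, 0, -1, 0, 0, 0],
    [0, 0, -3, 0, 0, 0],
    [0, 0, -4.5, 0, 0, 0],
  ],
  claw=-0.1,
)

```text
clock: 12.1
position: [0.6328, -0.3747, 0.1165]
ee_rot: [1.815, -2.562, -0.007]
force: [0.3, 0.3, 0.4]
width: 0.545
```

apply_moves(
  commands=[
    [0, 0, -4.5, 0, 0, 0],
    [0, 0, -4.5, 0, 0, 0],
    [-1.0, 4.5, 0, 0, 0, 0],
    [-1.5, 4.5, 0, 0, 0, 0],
    [-1.5, 4.5, 0, 0, 0, 0],
  ],
)

```text
clock: 12.6
position: [0.5191, -0.2923, 0.2089]
ee_rot: [-1.815, 2.564, -0.003]
force: [-0.4, 0.2, 0.5]
width: 0.55
```

apply_moves(
  commands=[
    [-1.5, 3.5, 0, 0, 0, 0],
    [0, 0, 0, 0, 0, 0],
    [0, 0, 0, 0, 0, 0],
  ],
)

```text
clock: 12.9
position: [0.4923, -0.2671, 0.2091]
ee_rot: [-1.816, 2.563, -0.003]
force: [-0.1, -0.6, -0.2]
width: 0.551
```

Run:
```python
from h import *
go()
for n in('wrist',):
    c=vision.get_calibration(n);i,d=vision.get_image(n);np.savez(n+'14.npz',i=i,d=d,**c)
    save(n+'14',np.clip(cv2.resize(i,(768,576)).astype(float)*1.5,0,255).astype(np.uint8))
    save('w14c',np.clip(crop(i,200,40,330,150,6).astype(float)*1.8+15,0,255).astype(np.uint8))
```

```text
t 12.9 pos [ 0.4923 -0.2671  0.2091] yaw -109.35 zax [ 0.0016 -0.001  -1.    ] F [-0.15 -0.61 -0.15] T [ 0.02  0.07 -0.01] w 0.551 j [ 0.5   0.37 -0.14  1.78  0.06  0.99 -1.56]
```

View pics/wrist14.png

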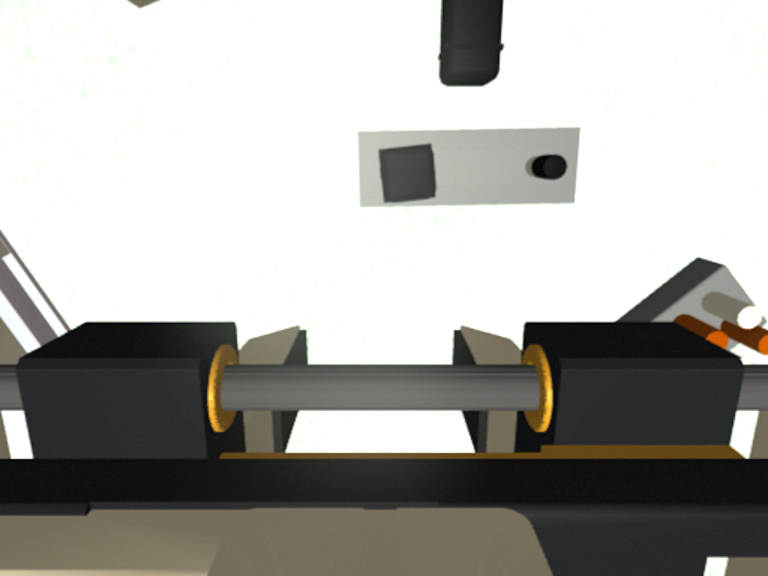

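View pics/w14c.png

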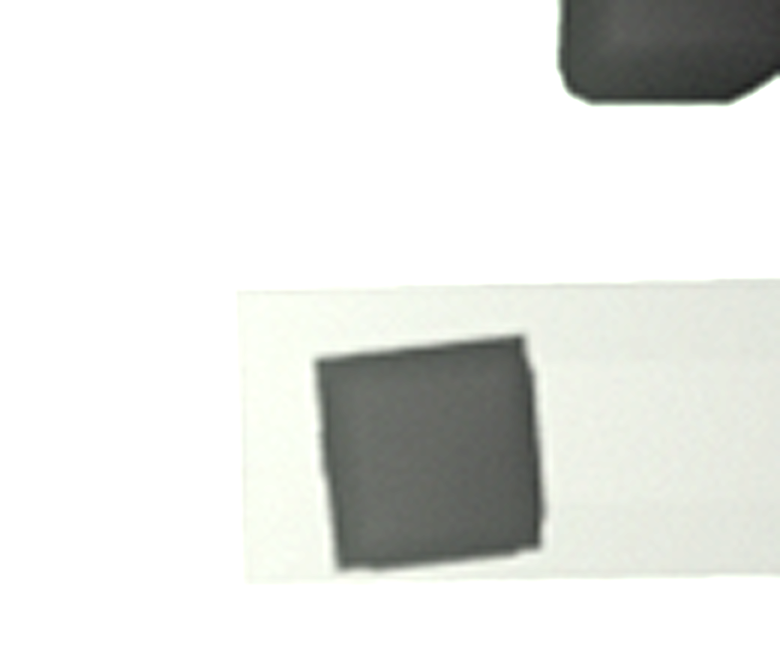

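Run:
```python
from h import *
w=np.load('wrist14.npz')
f=lambda cu,cv,z=.124:atz(w,200+cu/6-.42,40+cv/6-.42,z)
P=[f(315,358),f(523,336),f(541,548),f(338,570)]
print(np.mean(P,0).round(4))
for a,b in((0,1),(1,2),(2,3),(3,0)):
    e=P[b]-P[a];print(np.linalg.norm(e).round(4),np.degrees(np.arctan2(e[1],e[0])).round(1))
g=lambda x,y:atz(w,x/1.5-.17,y/1.5-.17,.048)
S=[g(359,132),g(579,127),g(574,202),g(361,206)]
print('stand',[s.round(4) for s in S],np.mean(S,0).round(4))
for n in('side13','scene13'):
    w=np.load(n+'.npz')
m=np.mean(P,0); go([m[0],m[1],.091],-102.9)
```

```text
[ 0.5457 -0.2999  0.124 ]
0.0228 -103.5
0.023 167.1
0.0229 76.7
0.0231 -13.0
stand [array([ 0.5743, -0.2844,  0.048 ]), array([ 0.5344, -0.4063,  0.048 ]), array([ 0.4932, -0.3932,  0.048 ]), array([ 0.5337, -0.2709,  0.048 ])] [ 0.5339 -0.3387  0.048 ]
t 12.95 pos [ 0.493  -0.2678  0.2088] yaw -109.39 zax [ 0.0019 -0.0011 -1.    ] F [ 0.03 -0.26  0.67] T [ 0.05   0.037 -0.007] w 0.55 j [ 0.5   0.37 -0.13  1.78  0.06  0.99 -1.56]
 d_tool cm [ 1.27 -6.01 11.79]
 rotvec [-0.0021 -0.0005 -0.1132]
 d in target-yaw axes cm [ 1.95 -5.85 11.78]
```

apply_moves(
  commands=[
    [0, 0, 0, 0, 0, -0.108],
    [1.0, -3.0, 0, 0, 0, 0],
    [0.95, -2.85, 0, 0, 0, 0],
    [0, 0, 2.5, 0, 0, 0],
    [0, 0, 0, 0, 0, 0],
  ],
)

```text
clock: 13.45
position: [0.5444, -0.3001, 0.1796]
ee_rot: [1.949, -2.461, -0.006]
force: [-1.0, 0.4, -1.1]
width: 0.549
```

Run:
```python
from h import *
go([.5459,-.3001,.093],-103.2)
for n in('wrist',):
    c=vision.get_calibration(n);i,d=vision.get_image(n);np.savez(n+'15.npz',i=i,d=d,**c)
    save(n+'15',np.clip(cv2.resize(i,(768,576)).astype(float)*1.5,0,255).astype(np.uint8))
go([.5459,-.3001,.093],-103.2)
```

```text
t 13.45 pos [ 0.5444 -0.3001  0.1796] yaw -103.24 zax [-0.004   0.0018 -1.    ] F [-1.03  0.36 -1.15] T [0.064 0.077 0.019] w 0.549 j [ 0.52  0.5  -0.14  1.65  0.08  1.   -1.46]
 d_tool cm [-0.03 -0.19  8.66]
 rotvec [ 0.0043  0.0008 -0.0007]
 d in target-yaw axes cm [-0.03 -0.15  8.66]
t 13.5 pos [ 0.5443 -0.2999  0.1811] yaw -103.23 zax [-0.0031  0.0014 -1.    ] F [-0.11  0.23  0.52] T [0.051 0.032 0.017] w 0.55 j [ 0.52  0.5  -0.14  1.65  0.08  1.   -1.46]
 d_tool cm [-0.01 -0.19  8.81]
 rotvec [ 0.0034  0.0007 -0.0005]
 d in target-yaw axes cm [-0.01 -0.16  8.81]
```

View pics/wrist15.png

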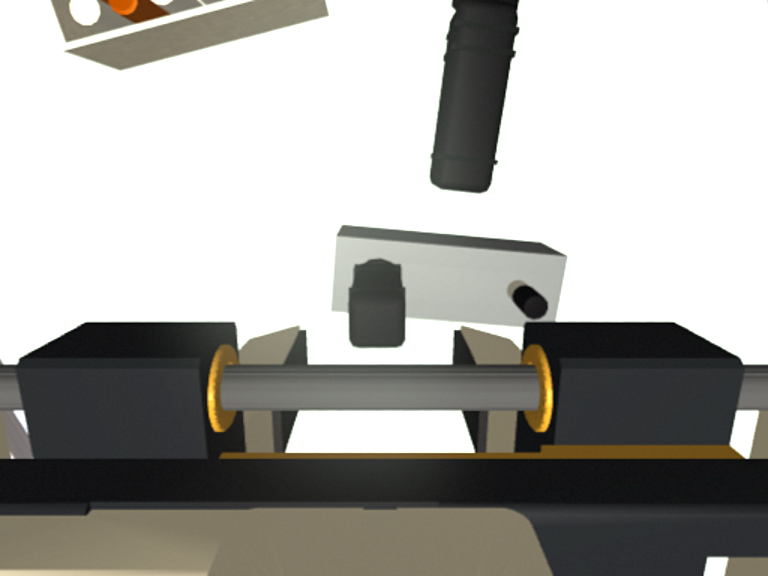

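apply_moves(
  commands=[
    [0, -0.15, 2.2, 0, 0, 0],
    [0, 0, 2.2, 0, 0, 0],
    [0, 0, 2.2, 0, 0, 0],
    [0, 0, 1.8, 0, 0, 0],
    [0, 0, 0.4, 0, 0, 0],
  ],
)

```text
clock: 14.0
position: [0.5455, -0.2997, 0.0938]
ee_rot: [1.951, -2.461, -0.003]
force: [-0.2, -0.2, -0.2]
width: 0.545
```

apply_moves(
  commands=[
    [0, 0, 0, 0, 0, 0],
    [0, 0, 0, 0, 0, 0],
  ],
)

```text
clock: 14.2
position: [0.547, -0.3003, 0.0962]
ee_rot: [-1.951, 2.461, -0.003]
force: [-0.2, -0.6, 0.2]
width: 0.551
```

Run:
```python
from h import *
go([.5459,-.3001,.093],-103.2)
i,d=vision.get_image('side');save('side16',crop(i,230,60,370,180,5))
```

```text
t 14.2 pos [ 0.547  -0.3003  0.0962] yaw -103.2 zax [ 1.7e-03 -8.0e-04 -1.0e+00] F [-0.18 -0.62  0.21] T [0.036 0.035 0.005] w 0.551 j [ 0.51  0.59 -0.14  1.73  0.1   0.83 -1.48]
 d_tool cm [0.   0.11 0.32]
 rotvec [-0.0018 -0.0004 -0.0001]
 d in target-yaw axes cm [0.   0.11 0.32]
```

View pics/side16.png

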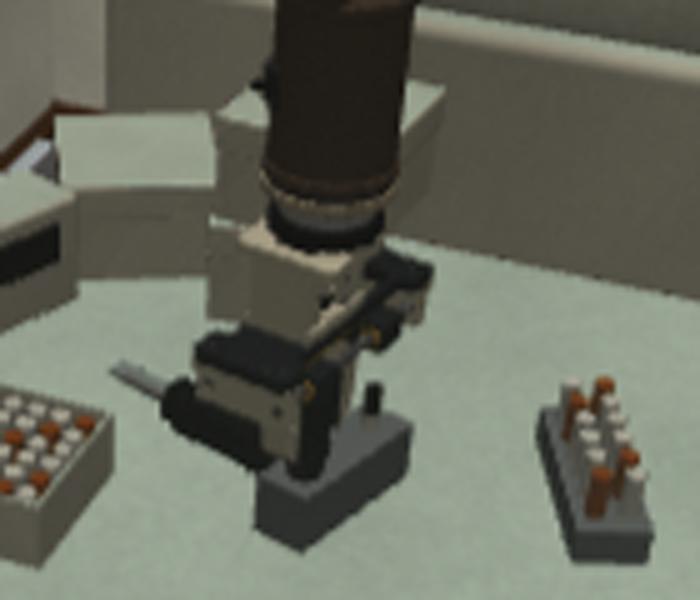

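Fine: fingers astride the small handle. Close with moderate grip.

apply_moves(
  commands=[
    [0, 0, 0.3, 0, 0, 0],
    [0, 0.1, 0, 0, 0, 0],
    [0, 0, 0, 0, 0, 0],
    [0, 0, 0, 0, 0, 0],
    [0, 0, 0, 0, 0, 0],
  ],
  claw=1,
  newtons=30,
)

```text
clock: 14.75
position: [0.5453, -0.2996, 0.0919]
ee_rot: [-1.952, 2.462, -0.0]
force: [-0.7, 0.1, 0.5]
width: 0.261
```

Run:
```python
from h import *
go([.5459,-.3001,.093],-103.2)
```

```text
t 14.75 pos [ 0.5453 -0.2996  0.0919] yaw -103.19 zax [ 1.e-04 -0.e+00 -1.e+00] F [-0.67  0.09  0.49] T [ 0.134  0.098 -0.016] w 0.261 j [ 0.51  0.6  -0.14  1.73  0.1   0.82 -1.48]
 d_tool cm [ 0.03 -0.07 -0.11]
 rotvec [-0.0001 -0.      0.0002]
 d in target-yaw axes cm [ 0.03 -0.07 -0.11]
```

apply_moves(
  commands=[
    [0, 0, -1.0, 0, 0, 0],
    [0, 0, -2.0, 0, 0, 0],
    [0, 0, -3.0, 0, 0, 0],
    [0, 0, -3.0, 0, 0, 0],
    [0, 0, -3, 0, 0, 0],
  ],
)

```text
clock: 15.25
position: [0.5449, -0.2996, 0.2135]
ee_rot: [1.951, -2.462, -0.0]
force: [0.6, 0.2, -0.6]
width: 0.262
```

apply_moves(
  commands=[
    [0, 0, -2.5, 0, 0, 0],
    [0, 0, 0, 0, 0, 0],
    [0, 0, 0, 0, 0, 0],
  ],
)

```text
clock: 15.55
position: [0.5452, -0.2997, 0.2374]
ee_rot: [-1.951, 2.462, -0.002]
force: [0.9, 0.4, -2.0]
width: 0.26
```

Run:
```python
from h import *
go()
for n in('side','wrist','scene'):
    c=vision.get_calibration(n);i,d=vision.get_image(n);np.savez(n+'17.npz',i=i,d=d,**c)
    p=[int(x) for x in proj(c,[.5453,-.2996,.175])];print(n,p)
    save(n+'17',np.clip(crop(i,max(0,p[0]-35),max(0,p[1]-40),p[0]+35,p[1]+30,8).astype(float)*1.5,0,255).astype(np.uint8) if n!='wrist' else np.clip(cv2.resize(i,(768,576)).astype(float)*1.5,0,255).astype(np.uint8))
```

```text
t 15.55 pos [ 0.5452 -0.2997  0.2374] yaw -103.2 zax [ 8.e-04 -6.e-04 -1.e+00] F [ 0.87  0.44 -2.01] T [ 0.075  0.098 -0.009] w 0.26 j [ 0.52  0.45 -0.15  1.59  0.07  1.11 -1.45]
side [293, 123]
wrist [251, 212]
scene [150, 147]
```

View pics/side17.png

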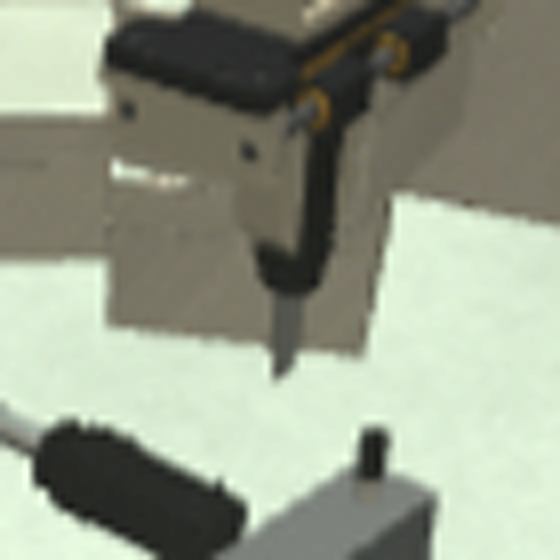

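View pics/wrist17.png

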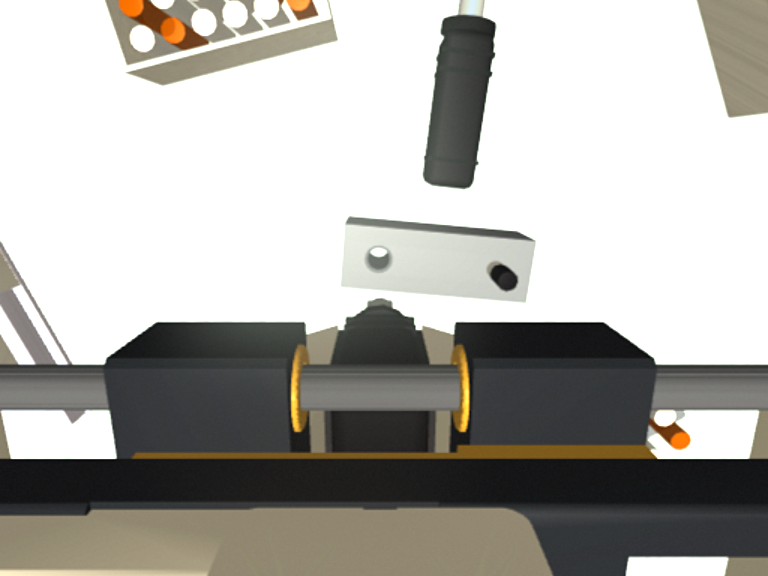

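View pics/scene17.png

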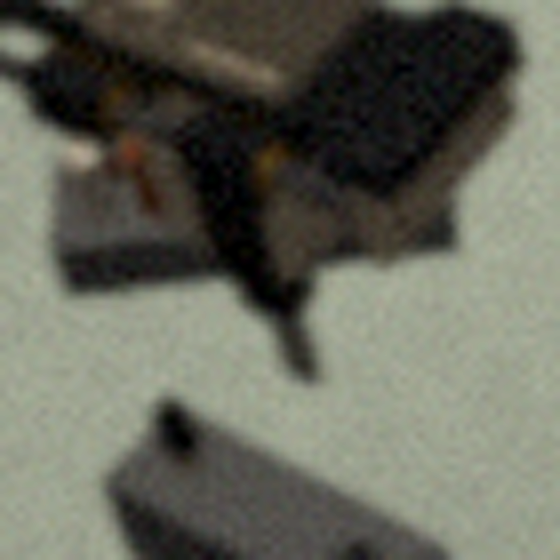

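Run:
```python
from h import *
w=np.load('wrist17.npz');s=np.load('side17.npz');c=np.load('scene17.npz')
a=crop(w['i'],225,188,285,225,12)
b=crop(s['i'],280,110,310,140,14)
e=crop(c['i'],135,135,165,165,14)
save('tips1',np.clip(a.astype(float)*1.3,0,255).astype(np.uint8)); save('tips2',np.hstack([b,np.clip(e.astype(float)*1.5,0,255).astype(np.uint8)])[:, :800])
```

```text
(no output)
```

View pics/tips1.png

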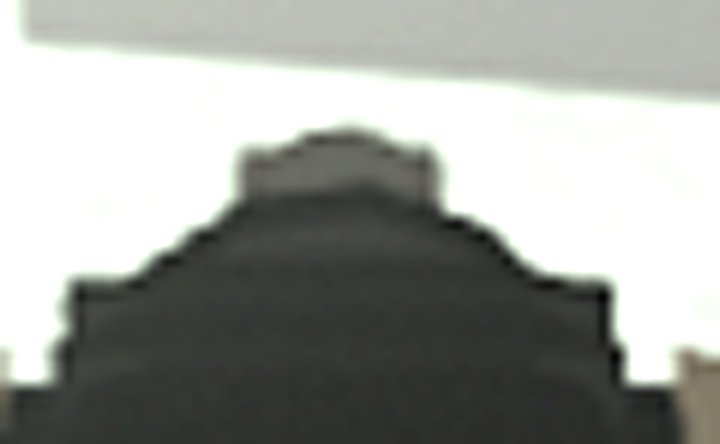

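View pics/tips2.png

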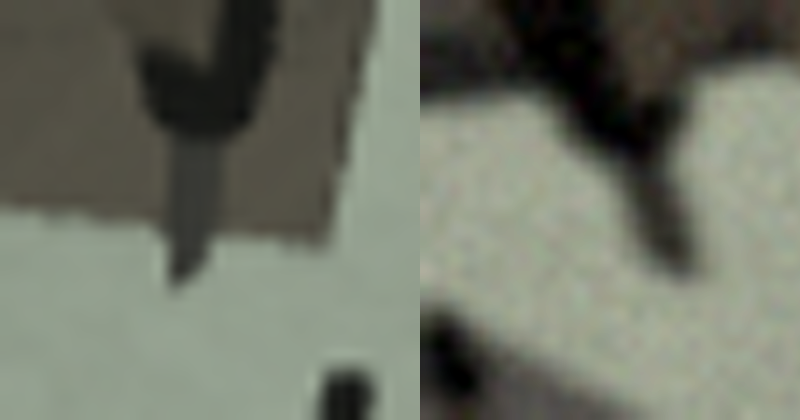

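apply_moves(
  commands=[
    [-3.0, 0.2, 0, 0, 0, 0],
    [-4.3, 0.3, 0, 0, 0, 0],
    [-4.3, 0.3, 0, 0, 0, 0],
    [-4.3, 0.35, 0, 0, 0, 0],
    [-4.3, 0.35, 0, 0, 0, 0],
  ],
)

```text
clock: 16.2
position: [0.5762, -0.0979, 0.2357]
ee_rot: [1.95, -2.461, -0.002]
force: [0.3, 0.0, -1.0]
width: 0.261
```

apply_moves(
  commands=[
    [-4.3, 0.35, 0, 0, 0, 0],
    [-4.3, 0.35, 0, 0, 0, 0],
    [-4.3, 0.35, 0, 0, 0, 0],
    [-4.3, 0.3, 0, 0, 0, 0],
    [0, 0, 1.0, 0, 0, -0.14],
  ],
)

```text
clock: 16.7
position: [0.6028, 0.0803, 0.2269]
ee_rot: [-2.127, 2.307, 0.005]
force: [-0.2, 0.1, -1.3]
width: 0.26
```

apply_moves(
  commands=[
    [0, 0, 1.0, 0, 0, -0.14],
    [0, 0, 1.0, 0, 0, -0.14],
    [0, 0, 1.0, 0, 0, -0.14],
    [0, 0, 0.5, 0, 0, -0.14],
    [0, 0, 0, 0, 0, -0.14],
  ],
)

```text
clock: 17.2
position: [0.6016, 0.0706, 0.1895]
ee_rot: [2.788, -1.443, -0.005]
force: [-0.0, 0.5, -1.0]
width: 0.26
```

apply_moves(
  commands=[
    [0, 0, 0, 0, 0, -0.14],
    [0, 0, 0, 0, 0, -0.14],
    [0, 0, 0, 0, 0, -0.14],
    [0, 0, 0, 0, 0, -0.14],
    [0, 0, 0, 0, 0, -0.14],
  ],
)

```text
clock: 17.7
position: [0.6022, 0.0707, 0.1905]
ee_rot: [3.116, -0.4, -0.003]
force: [0.5, 1.0, -1.2]
width: 0.261
```

```bash
python3 -c "
from h import *
go([.6034,.0716,.17],7.5)"
```

```text
t 17.7 pos [0.6022 0.0707 0.1905] yaw -14.63 zax [-2.1e-03 -2.0e-04 -1.0e+00] F [ 0.5   0.96 -1.17] T [-0.043 -0.053  0.031] w 0.261 j [ 0.2   0.53 -0.6   1.65  0.33  1.06 -0.75]
 d_tool cm [ 0.09 -0.12  2.05]
 rotvec [ 0.0004  0.0021 -0.3862]
 d in target-yaw axes cm [ 0.13 -0.07  2.05]
```

apply_moves(
  commands=[
    [0, 0, 0, 0, 0, -0.13],
    [0, 0, 0, 0, 0, -0.13],
    [0.1, -0.05, 1.0, 0, 0, -0.13],
    [0, 0, 0.8, 0, 0, 0],
    [0, 0, 0, 0, 0, 0],
  ],
)

```text
clock: 18.2
position: [0.6027, 0.0709, 0.1716]
ee_rot: [3.135, 0.196, -0.006]
force: [-0.4, 0.7, -1.3]
width: 0.262
```

apply_moves(
  commands=[
    [0, 0, 0, 0, 0, 0],
  ],
)

```text
clock: 18.3
position: [0.6035, 0.0714, 0.1732]
ee_rot: [3.135, 0.198, -0.002]
force: [-0.2, -1.1, -1.1]
width: 0.257
```

Run:
```python
from h import *
go([.6034,.0716,.17],7.5)
for n in('side','wrist','scene'):
    c=vision.get_calibration(n);i,d=vision.get_image(n);np.savez(n+'18.npz',i=i,d=d,**c)
    p=[int(x) for x in proj(c,[.6034,.0716,.0635])];print(n,p)
    save(n+'18',np.clip(crop(i,p[0]-35,p[1]-40,p[0]+35,p[1]+30,8).astype(float)*1.3,0,255).astype(np.uint8) )
```

```text
t 18.3 pos [0.6035 0.0714 0.1732] yaw 7.22 zax [-1.3e-03 -1.0e-04 -1.0e+00] F [-0.23 -1.08 -1.1 ] T [-0.022 -0.161  0.015] w 0.257 j [ 0.25  0.57 -0.68  1.66  0.41  1.05 -0.43]
 d_tool cm [-0.01 -0.02  0.32]
 rotvec [-0.      0.0013 -0.0049]
 d in target-yaw axes cm [-0.01 -0.02  0.32]
side [229, 213]
wrist [252, 191]
scene [279, 214]
```

View pics/side18.png

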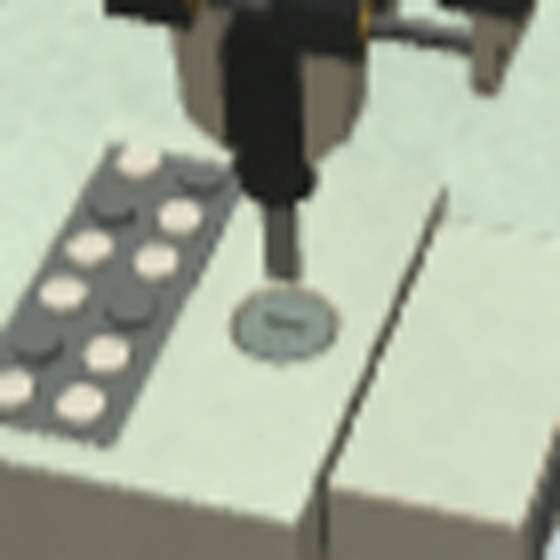

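View pics/wrist18.png

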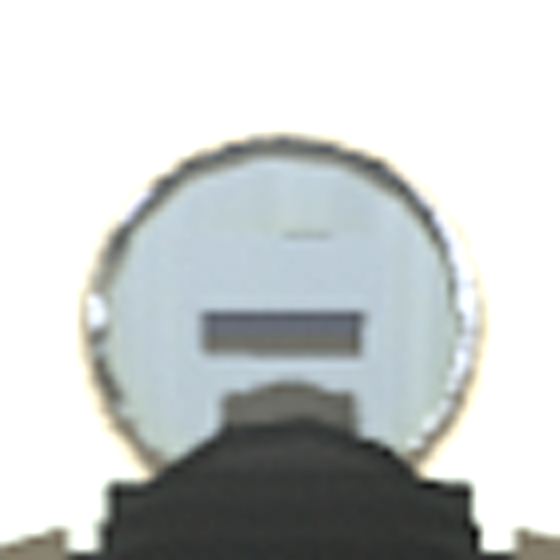

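View pics/scene18.png

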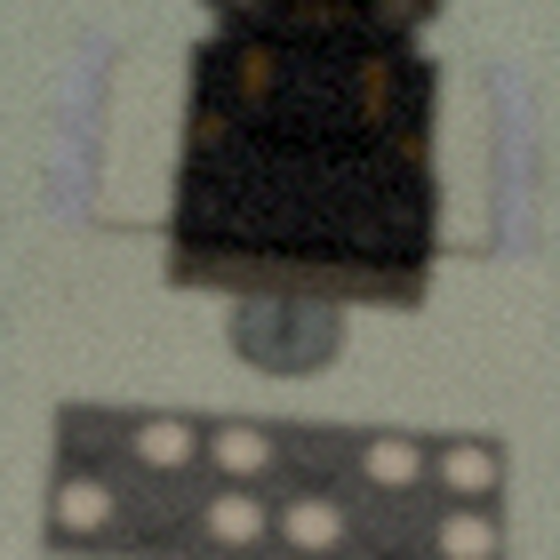

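Run:
```python
from h import *
w=np.load('wrist18.npz')
a=np.radians(7.22);tx=np.array([np.cos(a),np.sin(a),0]);ty=np.array([np.sin(a),-np.cos(a),0])
f=lambda cu,cv,z:atz(w,217+cu/8-.44,151+cv/8-.44,z)
sl=f(282,333,.0635);print('slot',sl.round(4),'disc',f(284,330,.0635).round(4))
s4=[f(202,312,.0635),f(362,312,.0635),f(202,355,.0635)];print('slot w',np.linalg.norm(s4[1]-s4[0]),np.linalg.norm(s4[2]-s4[0]))
tip=f(289.5,393,.0842)+.0015*ty;print('tip',tip.round(4),'slot-tip tool cm',((sl-tip)@tx*100).round(3),((sl-tip)@ty*100).round(3))
print('slot yaw',)
s=np.load('side18.npz')
g=lambda cu,cv,z:atz(s,194+cu/8-.44,173+cv/8-.44,z)
print('side slot',g(285,323,.0635).round(4),'tip mid',g(284,277,.0842).round(4))
```

```text
slot [0.603  0.0711 0.0635] disc [0.6032 0.0714 0.0635]
slot w 0.015652887705084276 0.004358933513820971
tip [0.604  0.0695 0.0842] slot-tip tool cm -0.076 -0.166
slot yaw
side slot [0.6044 0.0704 0.0635] tip mid [0.605  0.0684 0.0842]
```

apply_moves(
  commands=[
    [-0.06, -0.17, 0.5, 0, 0, 0],
    [0, 0, 0.5, 0, 0, 0],
    [0, 0, 0.5, 0, 0, 0],
    [0, 0, 0, 0, 0, 0],
    [0, 0, 0, 0, 0, 0],
  ],
)

```text
clock: 18.95
position: [0.6029, 0.073, 0.1585]
ee_rot: [3.135, 0.202, -0.001]
force: [-0.3, -0.6, -0.6]
width: 0.262
```

```bash
cat > look.py <<'E'
from h import *
import sys
k=sys.argv[1]
go()
for n in('side','wrist'):
    c=vision.get_calibration(n);i,d=vision.get_image(n);np.savez(n+k+'.npz',i=i,d=d,**c)
    p=[int(x) for x in proj(c,[.6034,.0716,.0635])];print(n,p)
    r=25
    save(n+k,np.clip(crop(i,p[0]-r,p[1]-30,p[0]+r,p[1]+20,12).astype(float)*1.3,0,255).astype(np.uint8) )
E
python3 look.py 19
```

```text
t 18.95 pos [0.6029 0.073  0.1585] yaw 7.38 zax [-5.e-04 -1.e-04 -1.e+00] F [-0.29 -0.59 -0.57] T [-0.018 -0.101  0.003] w 0.262 j [ 0.24  0.59 -0.68  1.68  0.42  1.02 -0.45]
side [229, 213]
wrist [252, 198]
```

View pics/side19.png

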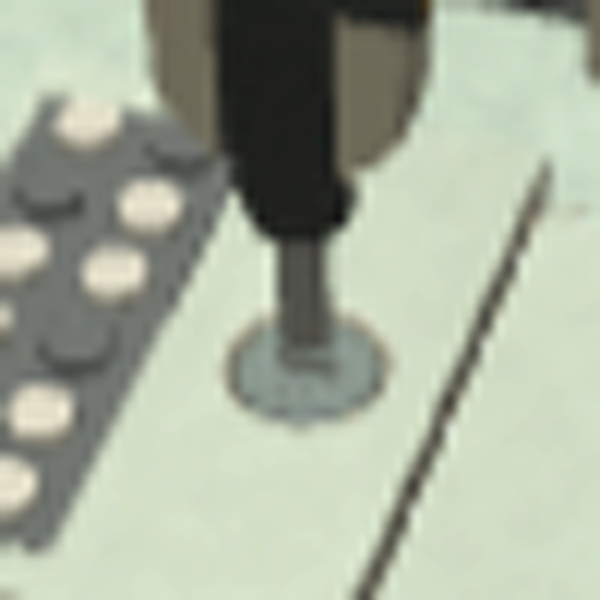

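View pics/wrist19.png

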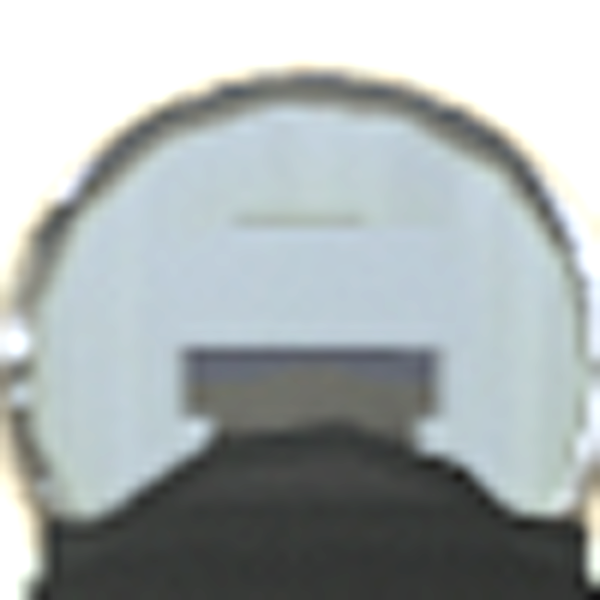

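Run:
```python
from h import *
w=np.load('wrist19.npz')
i=crop(w['i'],238,192,268,208,24).astype(float)
save('w19c',np.clip((i-30)*2.2,0,255).astype(np.uint8))
```

```text
(no output)
```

View pics/w19c.png

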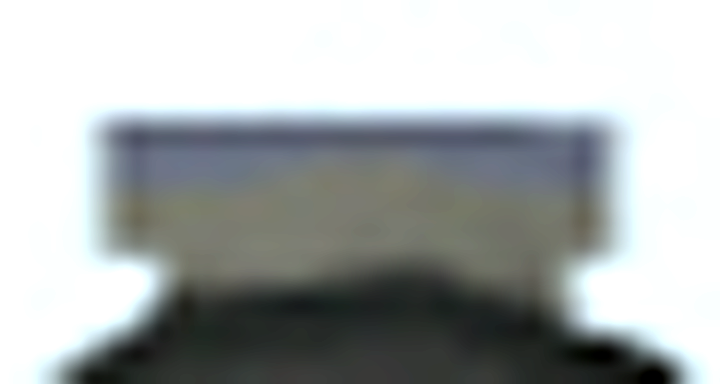

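Run:
```python
from h import *
w=np.load('wrist19.npz')
a=np.radians(7.38);ty=np.array([np.sin(a),-np.cos(a),0]);tx=np.array([np.cos(a),np.sin(a),0])
f=lambda cu,cv,z:atz(w,238+cu/24-.48,192+cv/24-.48,z)
sl=f(357,186,.0635)
for r in(175,180,190):
  t=f(365,r,.0695)+.0015*ty;print(((sl-t)@tx*1000).round(2),((sl-t)@ty*1000).round(2))
print(sl)
```

```text
-0.25 0.56
-0.25 0.4
-0.25 0.09
[0.60304987 0.07120768 0.0635    ]
```

apply_moves(
  commands=[
    [0, 0.03, 0.2, 0, 0, 0],
    [0, 0, 0.2, 0, 0, 0],
    [0, 0, 0.2, 0, 0, 0],
    [0, 0, 0, 0, 0, 0],
  ],
)

```text
clock: 19.45
position: [0.6029, 0.0727, 0.1524]
ee_rot: [3.135, 0.202, -0.001]
force: [-0.3, -0.2, -1.2]
width: 0.264
```

apply_moves(
  commands=[
    [0, 0, 0.1, 0, 0, 0],
    [0, 0, 0.1, 0, 0, 0],
    [0, 0, 0, 0, 0, 0],
  ],
)

```text
clock: 19.75
position: [0.603, 0.0727, 0.1506]
ee_rot: [3.135, 0.202, -0.0]
force: [-0.3, 0.9, -1.4]
width: 0.257
```

apply_moves(
  commands=[
    [0, 0, 0.15, 0, 0, 0],
    [0, 0, 0.15, 0, 0, 0],
    [0, 0, 0.1, 0, 0, 0],
    [0, 0, 0, 0, 0, 0],
  ],
)

```text
clock: 20.15
position: [0.603, 0.0727, 0.1465]
ee_rot: [3.135, 0.202, -0.0]
force: [0.1, 0.4, -1.4]
width: 0.262
```

```bash
python3 look.py 20
```

```text
t 20.15 pos [0.603  0.0727 0.1465] yaw 7.39 zax [-3.e-04 -1.e-04 -1.e+00] F [ 0.1   0.39 -1.4 ] T [ 0.054 -0.133  0.017] w 0.262 j [ 0.24  0.6  -0.67  1.69  0.43  1.   -0.45]
side [229, 213]
wrist [253, 203]
```

View pics/side20.png

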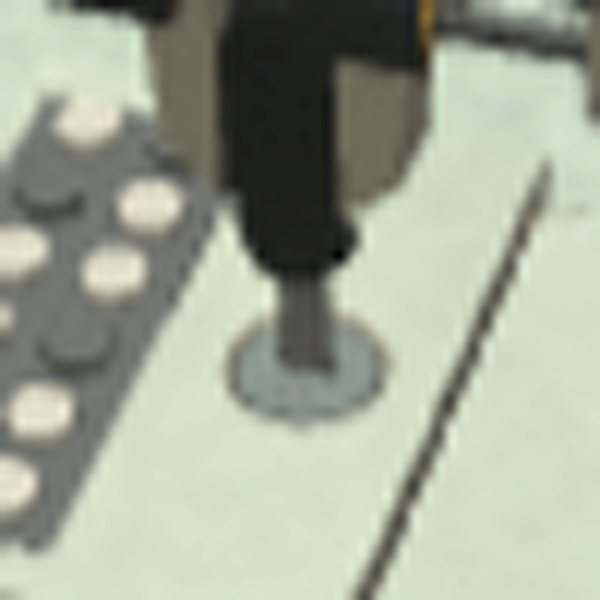

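View pics/wrist20.png

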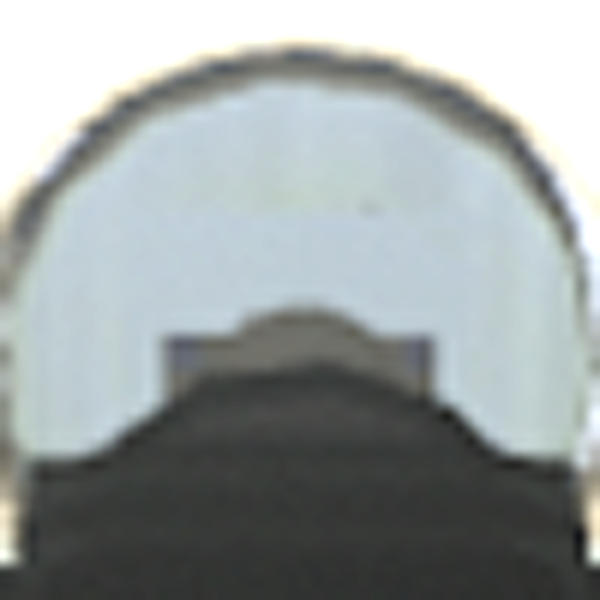

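apply_moves(
  commands=[
    [0.01, 0, 0, 0, 0, 0.1],
    [0.01, 0, 0, 0, 0, 0.1],
    [0.01, 0, 0, 0, 0, 0.1],
  ],
)

```text
clock: 20.55
position: [0.6033, 0.0729, 0.1467]
ee_rot: [-3.129, 0.275, 0.0]
force: [0.3, -0.1, -1.6]
width: 0.26
```

```bash
python3 -c "
from h import *
go()"
```

```text
t 20.55 pos [0.6033 0.0729 0.1467] yaw -10.03 zax [-1.e-04  2.e-04 -1.e+00] F [ 0.32 -0.06 -1.6 ] T [ 0.083 -0.075  0.042] w 0.26 j [ 0.19  0.58 -0.6   1.7   0.38  0.98 -0.72]
```

apply_moves(
  commands=[
    [0.01, 0, 0, 0, 0, 0.1],
    [0.01, 0, 0, 0, 0, 0.1],
    [0.01, 0, 0, 0, 0, 0.1],
  ],
)

```text
clock: 20.85
position: [0.6035, 0.0728, 0.1467]
ee_rot: [3.053, -0.739, -0.0]
force: [-0.8, 0.9, -1.4]
width: 0.26
```

```bash
python3 -c "
from h import *
go()"; python3 look.py 21
```

```text
t 20.85 pos [0.6035 0.0728 0.1467] yaw -27.21 zax [-3.e-04 -0.e+00 -1.e+00] F [-0.82  0.85 -1.38] T [-0.006  0.1    0.07 ] w 0.26 j [ 0.15  0.56 -0.52  1.7   0.33  0.96 -0.97]
t 20.85 pos [0.6035 0.0728 0.1467] yaw -27.21 zax [-3.e-04 -0.e+00 -1.e+00] F [-0.82  0.85 -1.38] T [-0.006  0.1    0.07 ] w 0.26 j [ 0.15  0.56 -0.52  1.7   0.33  0.96 -0.97]
side [229, 213]
wrist [252, 203]
```

View pics/wrist21.png

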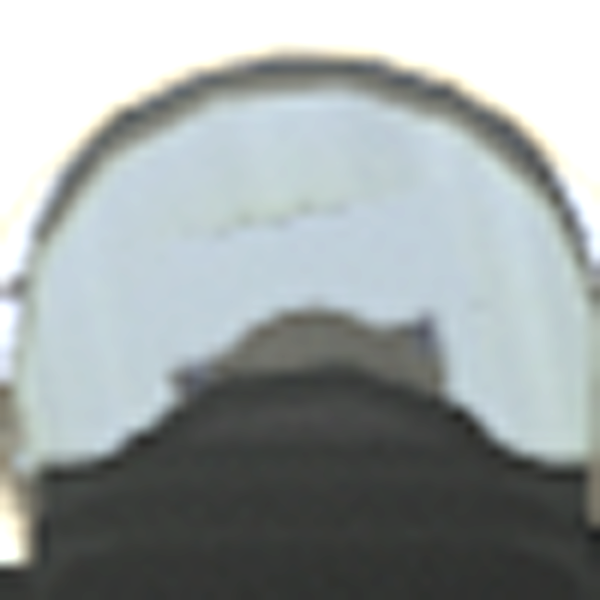

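apply_moves(
  commands=[
    [0.01, 0, 0, 0, 0, 0.1],
    [0.01, 0, 0, 0, 0, 0.1],
    [0.01, 0, 0, 0, 0, 0.1],
  ],
)

```text
clock: 21.25
position: [0.6036, 0.0726, 0.1467]
ee_rot: [2.91, -1.182, -0.001]
force: [-0.7, 0.3, -1.9]
width: 0.26
```

```bash
python3 -c "
from h import *
go()"
```

```text
t 21.25 pos [0.6036 0.0726 0.1467] yaw -44.2 zax [-6.e-04 -1.e-04 -1.e+00] F [-0.73  0.34 -1.9 ] T [-0.032  0.322  0.079] w 0.26 j [ 0.1   0.55 -0.45  1.7   0.28  0.95 -1.23]
```

apply_moves(
  commands=[
    [0.01, 0, 0, 0, 0, 0.1],
    [0.01, 0, 0, 0, 0, 0.1],
  ],
)

```text
clock: 21.45
position: [0.6036, 0.0725, 0.1466]
ee_rot: [2.778, -1.466, -0.001]
force: [-1.9, -0.4, -1.1]
width: 0.26
```

```bash
python3 -c "
from h import *
go()"; python3 look.py 22
```

```text
t 21.45 pos [0.6036 0.0725 0.1466] yaw -55.66 zax [-8.e-04 -1.e-04 -1.e+00] F [-1.9  -0.39 -1.09] T [0.001 0.427 0.12 ] w 0.26 j [ 0.07  0.54 -0.4   1.71  0.25  0.94 -1.4 ]
t 21.45 pos [0.6036 0.0725 0.1466] yaw -55.66 zax [-8.e-04 -1.e-04 -1.e+00] F [-1.9  -0.39 -1.09] T [0.001 0.427 0.12 ] w 0.26 j [ 0.07  0.54 -0.4   1.71  0.25  0.94 -1.4 ]
side [229, 213]
wrist [252, 203]
```

View pics/wrist22.png

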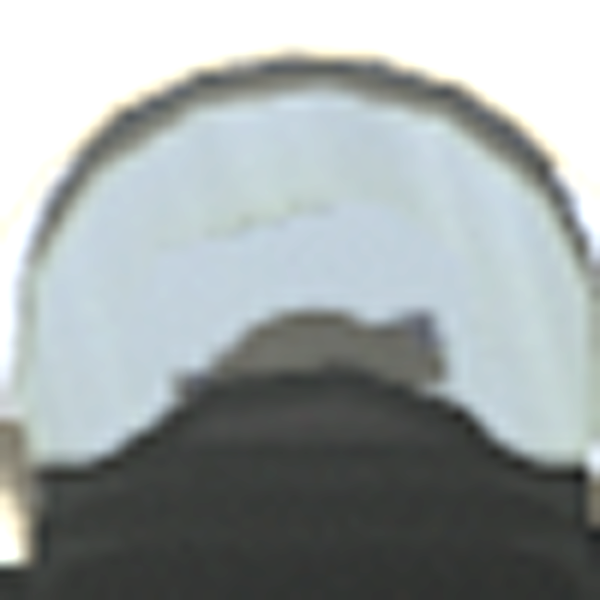

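View pics/side22.png

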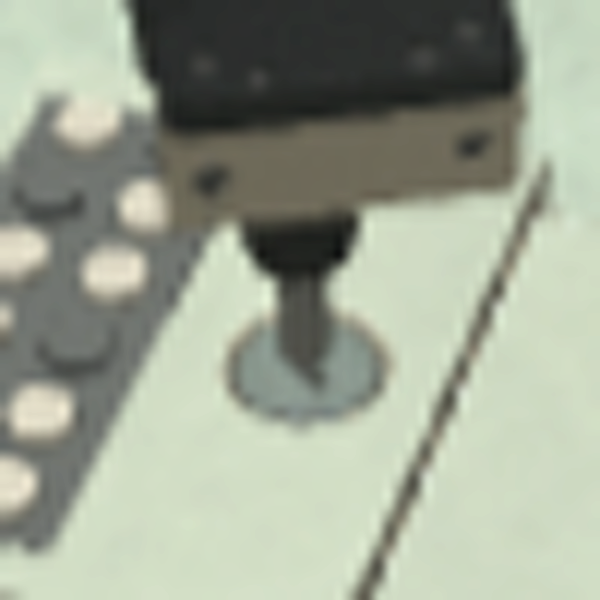

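apply_moves(
  commands=[
    [0.01, 0, 0, 0, 0, 0.1],
    [0.01, 0, 0, 0, 0, 0.1],
  ],
)

```text
clock: 21.75
position: [0.6037, 0.0723, 0.1466]
ee_rot: [2.62, -1.733, -0.001]
force: [-2.3, 0.1, -0.2]
width: 0.266
```

```bash
python3 -c "
from h import *
go()"
```

```text
t 21.75 pos [0.6037 0.0723 0.1466] yaw -66.98 zax [-0.001 -0.    -1.   ] F [-2.34  0.07 -0.19] T [-0.005  0.606  0.147] w 0.266 j [ 0.03  0.53 -0.35  1.71  0.22  0.94 -1.57]
```

apply_moves(
  commands=[
    [0.01, 0, 0, 0, 0, 0.06],
    [0, 0, 0, 0, 0, 0.04],
  ],
)

```text
clock: 21.95
position: [0.6036, 0.0723, 0.1466]
ee_rot: [2.531, -1.86, -0.001]
force: [-3.1, -0.8, -0.2]
width: 0.258
```

```bash
python3 -c "
from h import *
go()"
```

```text
t 21.95 pos [0.6036 0.0723 0.1466] yaw -72.63 zax [-1.1e-03 -2.0e-04 -1.0e+00] F [-3.05 -0.77 -0.24] T [-0.02   0.666  0.146] w 0.258 j [ 0.02  0.53 -0.32  1.71  0.2   0.93 -1.65]
```

apply_moves(
  commands=[
    [0, 0, 0, 0, 0, 0.05],
    [0, 0, 0, 0, 0, 0.0],
  ],
)

```text
clock: 22.15
position: [0.6037, 0.0723, 0.1466]
ee_rot: [2.484, -1.922, -0.001]
force: [-2.0, 0.1, 0.8]
width: 0.258
```

```bash
python3 -c "
from h import *
go()"; python3 look.py 23
```

```text
t 22.15 pos [0.6037 0.0723 0.1466] yaw -75.46 zax [-1.e-03 -2.e-04 -1.e+00] F [-1.97  0.15  0.84] T [0.001 0.792 0.11 ] w 0.258 j [ 0.01  0.53 -0.31  1.71  0.19  0.93 -1.7 ]
t 22.15 pos [0.6037 0.0723 0.1466] yaw -75.46 zax [-1.e-03 -2.e-04 -1.e+00] F [-1.97  0.15  0.84] T [0.001 0.792 0.11 ] w 0.258 j [ 0.01  0.53 -0.31  1.71  0.19  0.93 -1.7 ]
side [229, 213]
wrist [251, 203]
```

View pics/wrist23.png

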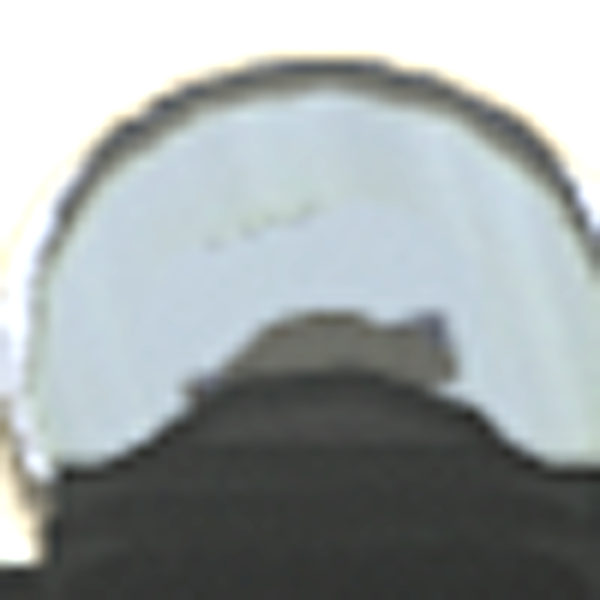

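View pics/side23.png

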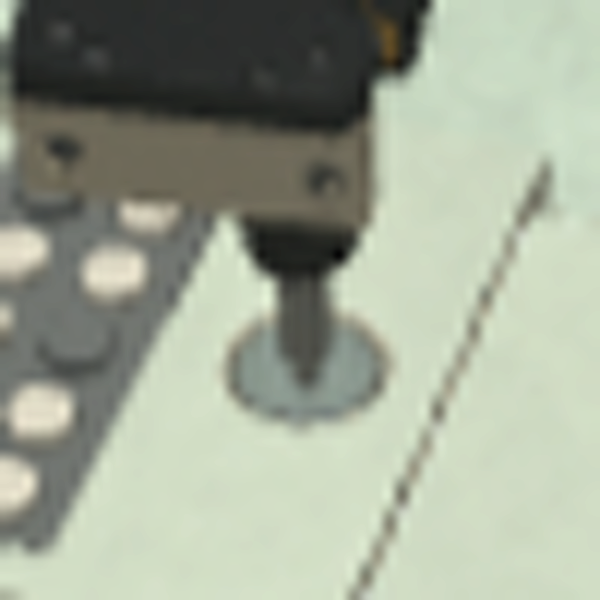

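apply_moves(
  commands=[
    [0, 0, 0, 0, 0, 0.05],
    [0, 0, 0, 0, 0, 0.0],
  ],
)

```text
clock: 22.45
position: [0.6037, 0.0722, 0.1466]
ee_rot: [2.433, -1.986, -0.001]
force: [-3.3, -0.4, 0.1]
width: 0.257
```

```bash
python3 -c "
from h import *
go()"
```

```text
t 22.45 pos [0.6037 0.0722 0.1466] yaw -78.44 zax [-1.e-03 -1.e-04 -1.e+00] F [-3.33 -0.35  0.11] T [0.076 1.021 0.165] w 0.257 j [-0.    0.53 -0.3   1.71  0.19  0.93 -1.74]
```

apply_moves(
  commands=[
    [0, 0, 0, 0, 0, 0.05],
    [0, 0, 0, 0, 0, 0.0],
  ],
)

```text
clock: 22.65
position: [0.6037, 0.0722, 0.1466]
ee_rot: [2.383, -2.046, -0.001]
force: [-4.9, -0.6, 1.1]
width: 0.261
```

```bash
python3 -c "
from h import *
go()"
```

```text
t 22.65 pos [0.6037 0.0722 0.1466] yaw -81.3 zax [-9.e-04 -1.e-04 -1.e+00] F [-4.86 -0.57  1.09] T [0.032 1.229 0.134] w 0.261 j [-0.01  0.53 -0.29  1.71  0.18  0.93 -1.78]
```

apply_moves(
  commands=[
    [0, 0.06, 0, 0, 0, 0],
    [0, 0, 0, 0, 0, 0.0],
  ],
)

```text
clock: 22.85
position: [0.6036, 0.0721, 0.1467]
ee_rot: [-2.383, 2.046, -0.0]
force: [-3.4, -0.0, -0.4]
width: 0.262
```

```bash
python3 -c "
from h import *
go()"; python3 look.py 24
```

```text
t 22.85 pos [0.6036 0.0721 0.1467] yaw -81.3 zax [ 1.e-04  1.e-04 -1.e+00] F [-3.4  -0.01 -0.38] T [0.218 0.839 0.143] w 0.262 j [-0.01  0.53 -0.29  1.72  0.18  0.93 -1.78]
t 22.85 pos [0.6036 0.0721 0.1467] yaw -81.3 zax [ 1.e-04  1.e-04 -1.e+00] F [-3.4  -0.01 -0.38] T [0.218 0.839 0.143] w 0.262 j [-0.01  0.53 -0.29  1.72  0.18  0.93 -1.78]
side [229, 213]
wrist [251, 203]
```

View pics/wrist24.png

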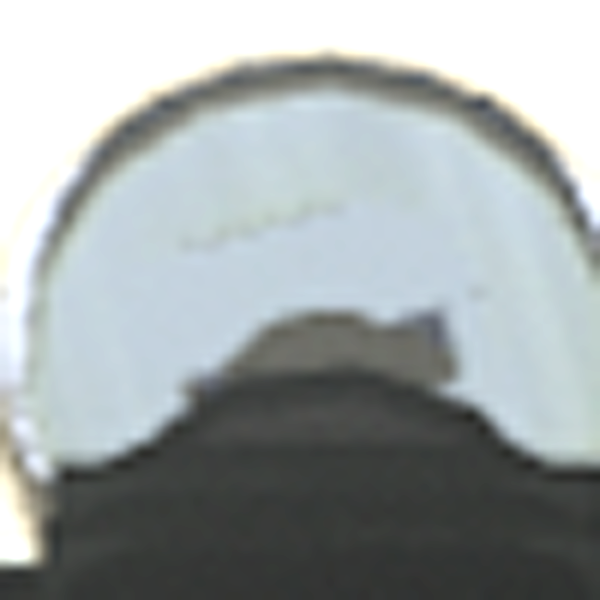

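View pics/side24.png

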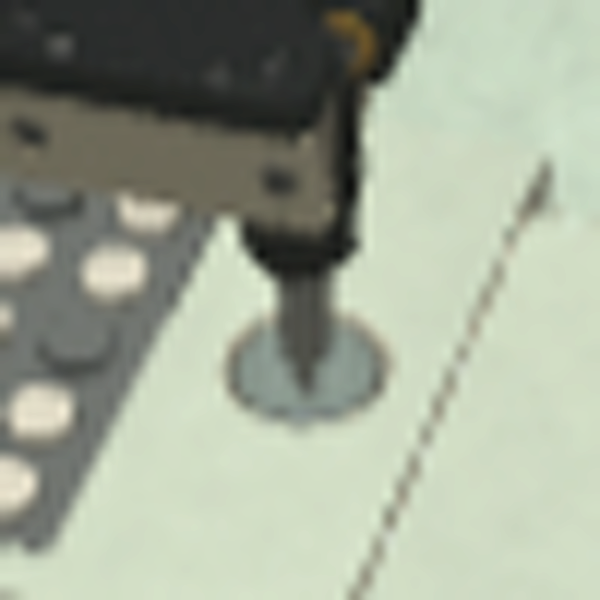

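apply_moves(
  commands=[
    [0, 0.04, 0, 0, 0, 0.05],
    [0, 0, 0, 0, 0, 0.0],
  ],
)

```text
clock: 23.15
position: [0.6034, 0.0721, 0.1467]
ee_rot: [-2.329, 2.108, -0.0]
force: [-1.2, 0.9, -1.6]
width: 0.261
```

```bash
python3 -c "
from h import *
go()"
```

```text
t 23.15 pos [0.6034 0.0721 0.1467] yaw -84.29 zax [ 5.e-04  1.e-04 -1.e+00] F [-1.2   0.91 -1.6 ] T [0.209 0.528 0.175] w 0.261 j [-0.02  0.52 -0.27  1.72  0.17  0.92 -1.83]
```

apply_moves(
  commands=[
    [0, 0, 0, 0, 0, 0.04],
    [0, 0, 0, 0, 0, 0.0],
  ],
)

```text
clock: 23.35
position: [0.6034, 0.072, 0.1467]
ee_rot: [-2.288, 2.153, -0.0]
force: [-1.1, 1.3, -1.8]
width: 0.258
```

```bash
python3 -c "
from h import *
go()"
```

```text
t 23.35 pos [0.6034 0.072  0.1467] yaw -86.52 zax [ 4.e-04 -0.e+00 -1.e+00] F [-1.08  1.31 -1.78] T [0.167 0.475 0.196] w 0.258 j [-0.02  0.52 -0.26  1.72  0.16  0.92 -1.86]
```

apply_moves(
  commands=[
    [0, 0, 0, 0, 0, 0.03],
    [0, 0, 0, 0, 0, 0.0],
  ],
)

```text
clock: 23.55
position: [0.6034, 0.072, 0.1467]
ee_rot: [-2.254, 2.188, -0.0]
force: [-1.5, 0.9, -2.6]
width: 0.265
```

```bash
python3 look.py 25
python3 - <<'E'
from h import *
go()
s=np.load('side25.npz');save('gap25',crop(s['i'],215,175,285,245,10)); s=np.load('side24.npz');save('gap24',crop(s['i'],215,175,285,245,8))
E
```

```text
t 23.55 pos [0.6034 0.072  0.1467] yaw -88.31 zax [ 3.e-04 -0.e+00 -1.e+00] F [-1.55  0.87 -2.64] T [0.256 0.327 0.254] w 0.265 j [-0.03  0.52 -0.25  1.72  0.16  0.92 -1.89]
side [229, 213]
wrist [251, 203]
t 23.65 pos [0.6034 0.072  0.1467] yaw -88.25 zax [ 3.e-04 -0.e+00 -1.e+00] F [-0.78  1.12 -3.12] T [0.23  0.274 0.263] w 0.258 j [-0.03  0.52 -0.26  1.72  0.16  0.92 -1.89]
```

View pics/wrist25.png

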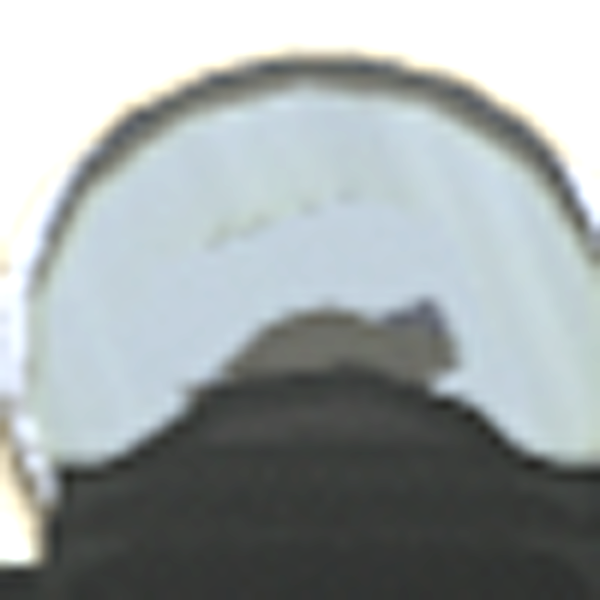

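View pics/gap25.png

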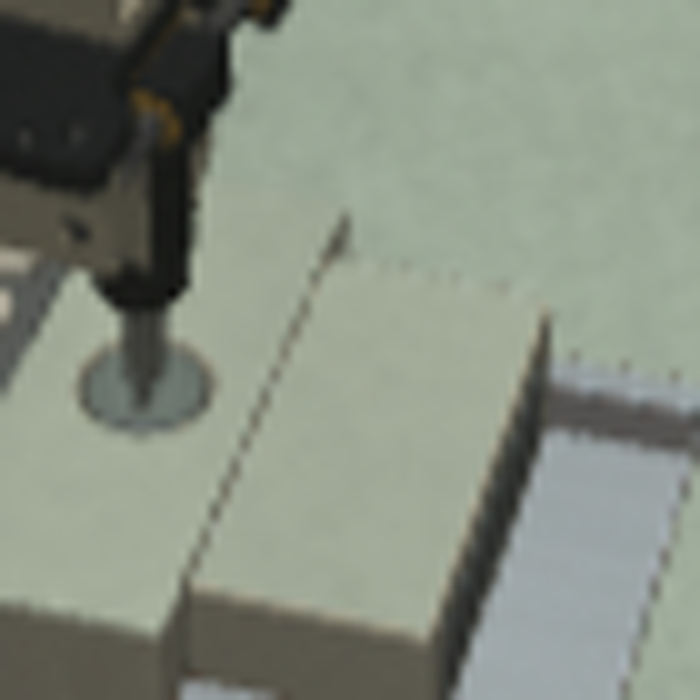

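apply_moves(
  commands=[
    [0, 0, 0, 0, 0, -0.1],
    [0, 0, 0, 0, 0, -0.1],
    [0, 0, 0, 0, 0, -0.05],
    [0, 0, 0, 0, 0, 0],
  ],
)

```text
clock: 24.05
position: [0.6037, 0.0716, 0.147]
ee_rot: [-2.509, 1.889, -0.001]
force: [-0.9, 0.4, -0.9]
width: 0.262
```

```bash
python3 -c "
from h import *
go()"
```

```text
t 24.05 pos [0.6037 0.0716 0.147 ] yaw -73.94 zax [ 9.e-04  0.e+00 -1.e+00] F [-0.91  0.4  -0.87] T [0.009 0.083 0.004] w 0.262 j [ 0.01  0.53 -0.32  1.71  0.2   0.93 -1.67]
```

apply_moves(
  commands=[
    [0, 0, -0.3, 0, 0, 0],
    [0, 0, -0.4, 0, 0, 0],
    [0, 0, -0.6, 0, 0, 0],
    [0, 0, -2.0, 0, 0, 0],
    [0, 0, -3.0, 0, 0, 0],
  ],
)

```text
clock: 24.55
position: [0.6023, 0.0717, 0.2095]
ee_rot: [2.507, -1.889, -0.003]
force: [0.7, -0.0, -1.3]
width: 0.261
```

apply_moves(
  commands=[
    [0, 1.5, -2.7, 0, 0, 0],
    [0, 3, 0, 0, 0, 0],
    [0, 3, 0, 0, 0, 0],
    [0, 0, 0, 0, 0, 0],
    [0, 0, 0, 0, 0, 0],
  ],
)

```text
clock: 25.05
position: [0.5313, 0.0512, 0.2377]
ee_rot: [-2.508, 1.89, -0.002]
force: [0.5, -0.4, -2.3]
width: 0.259
```

Run:
```python
from h import *
go()
for n in('side','wrist'):
    c=vision.get_calibration(n);i,d=vision.get_image(n);np.savez(n+'26.npz',i=i,d=d,**c)
    p=[int(x) for x in proj(c,[.58,.068,.0635])];print(n,p)
    save(n+'26',crop(i,p[0]-70,max(0,p[1]-50),p[0]+70,p[1]+50,5.5))
```

```text
t 25.05 pos [0.5313 0.0512 0.2377] yaw -74.01 zax [ 1.6e-03 -2.0e-04 -1.0e+00] F [ 0.51 -0.37 -2.35] T [ 0.03  -0.005  0.024] w 0.259 j [ 0.08  0.32 -0.35  1.79  0.13  1.05 -1.61]
side [237, 214]
wrist [248, 123]
```

View pics/wrist26.png

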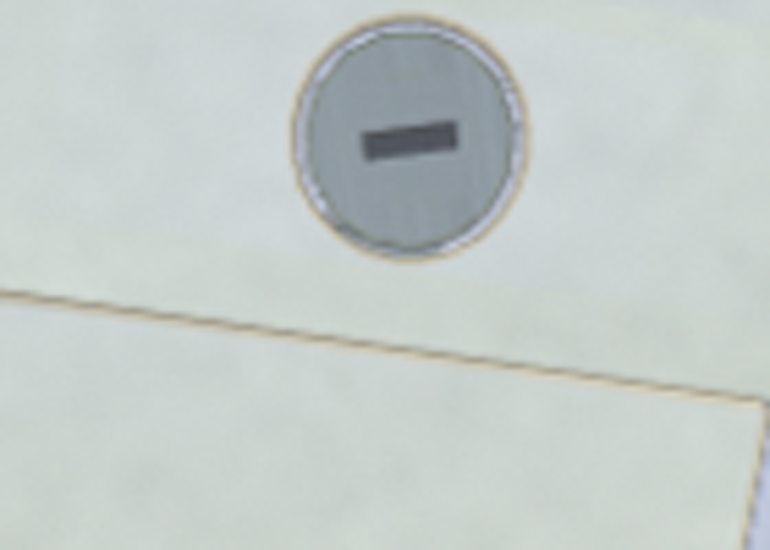

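View pics/side26.png

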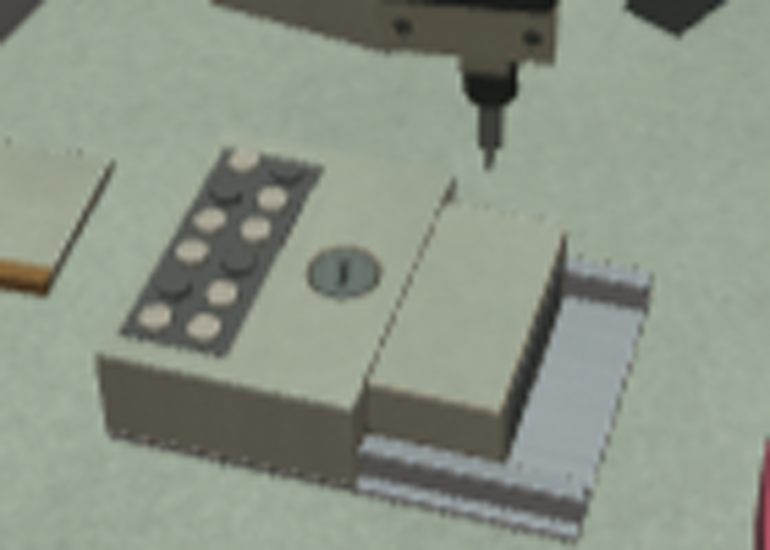

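apply_moves(
  commands=[
    [4.2, 1.0, 0, 0, 0, 0],
    [4.2, 1.0, 0, 0, 0, 0],
    [4.3, 1.05, 0, 0, 0, 0],
    [4.3, 1.05, 0, 0, 0, 0],
    [4.3, 1.05, 0, 0, 0, 0],
  ],
)

```text
clock: 25.65
position: [0.5413, -0.1694, 0.2367]
ee_rot: [-2.509, 1.889, -0.001]
force: [0.9, -0.1, -1.5]
width: 0.257
```

apply_moves(
  commands=[
    [4.3, 1.05, 0, 0, 0, 0],
    [4.3, 1.05, 0, 0, 0, 0],
    [4.2, 1.05, 0, 0, 0, 0.13],
    [0, 0, 0, 0, 0, 0.13],
    [0, 0, 0, 0, 0, 0.13],
  ],
)

```text
clock: 26.15
position: [0.5459, -0.3016, 0.236]
ee_rot: [2.085, -2.349, -0.0]
force: [0.6, 0.2, -1.7]
width: 0.257
```

apply_moves(
  commands=[
    [0, 0, 0, 0, 0, 0.12],
    [0, 0, 0, 0, 0, 0],
    [0, 0, 0, 0, 0, 0],
  ],
)

```text
clock: 26.45
position: [0.5461, -0.2992, 0.2365]
ee_rot: [1.957, -2.458, -0.0]
force: [-0.2, 1.1, -0.8]
width: 0.255
```

Run:
```python
from h import *
go([.5453,-.2996,.15],-103.2)
```

```text
t 26.45 pos [ 0.5461 -0.2992  0.2365] yaw -102.96 zax [-1.e-04 -0.e+00 -1.e+00] F [-0.22  1.13 -0.81] T [0.071 0.036 0.005] w 0.255 j [ 0.49  0.45 -0.1   1.59  0.05  1.11 -1.43]
 d_tool cm [0.06 0.07 8.65]
 rotvec [ 0.0001 -0.0001  0.0042]
 d in target-yaw axes cm [0.06 0.07 8.65]
```

apply_moves(
  commands=[
    [0.06, 0.07, 2.0, 0, 0, 0],
    [0, 0, 2.5, 0, 0, 0],
    [0, 0, 2.5, 0, 0, 0],
    [0, 0, 1.5, 0, 0, 0],
    [0, 0, 0, 0, 0, 0],
  ],
)

```text
clock: 26.95
position: [0.5436, -0.2992, 0.1494]
ee_rot: [1.954, -2.458, -0.006]
force: [0.2, -0.8, -0.9]
width: 0.261
```

apply_moves(
  commands=[
    [0, 0, 0, 0, 0, 0],
  ],
)

```text
clock: 27.05
position: [0.545, -0.2999, 0.152]
ee_rot: [-1.954, 2.46, -0.0]
force: [1.0, -0.2, -0.9]
width: 0.262
```

Run:
```python
from h import *
go([.5453,-.2996,.0919],-103.2)
for n in('side','wrist'):
    c=vision.get_calibration(n);i,d=vision.get_image(n);np.savez(n+'27.npz',i=i,d=d,**c)
    p=[int(x) for x in proj(c,[.546,-.3,.048])];print(n,p)
    save(n+'27',np.clip(crop(i,p[0]-30,max(0,p[1]-30),p[0]+30,p[1]+25,10)*1.3,0,255).astype(np.uint8))
```

```text
t 27.05 pos [ 0.545  -0.2999  0.152 ] yaw -103.09 zax [ 1.e-04  1.e-04 -1.e+00] F [ 0.97 -0.25 -0.9 ] T [0.07  0.044 0.016] w 0.262 j [ 0.49  0.52 -0.1   1.69  0.06  0.94 -1.44]
 d_tool cm [-0.03 -0.02  6.01]
 rotvec [-0.0001  0.0001  0.0019]
 d in target-yaw axes cm [-0.03 -0.02  6.01]
side [290, 154]
wrist [251, 195]
```

View pics/wrist27.png

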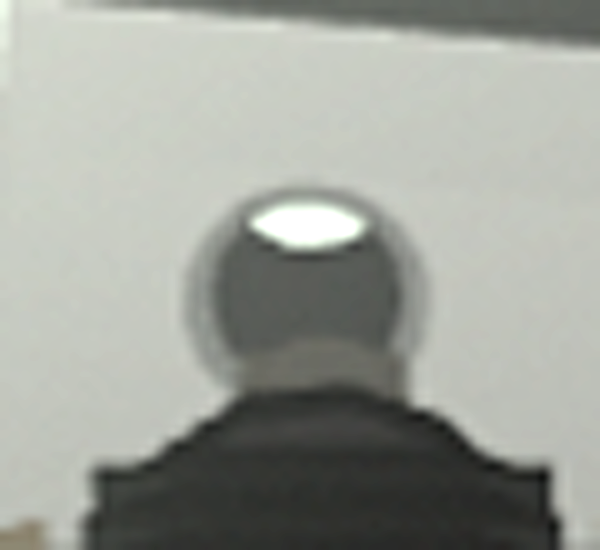

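View pics/side27.png

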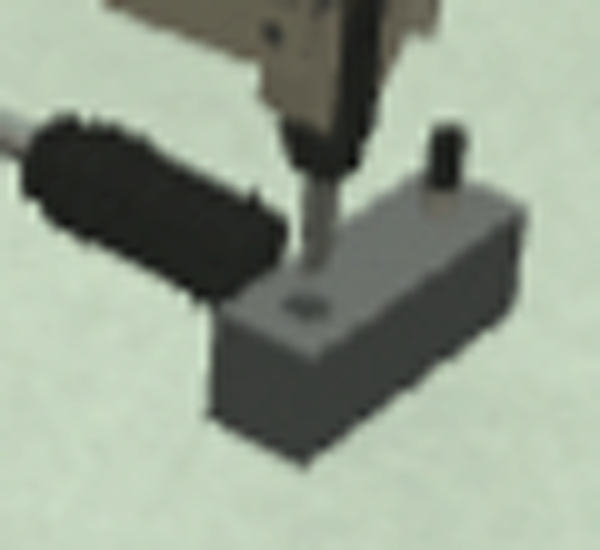

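Run:
```python
from h import *
w=np.load('wrist27.npz')
a=np.radians(-103.1);tx=np.array([np.cos(a),np.sin(a),0]);ty=np.array([np.sin(a),-np.cos(a),0])
f=lambda cu,cv,z:atz(w,221+cu/10-.45,165+cv/10-.45,z)
h=f(307,305,.048);L=f(188,305,.048);R=f(427,305,.048);T=f(307,185,.048)
print('hole',h,np.linalg.norm(R-L),'center from top', (T+.0075*ty))
for r in(350,358):
    t=f(322,r,.063)+.0015*ty;print(t.round(4),((h-t)@tx*1000).round(2),((h-t)@ty*1000).round(2),(((T+.0075*ty)-t)@ty*1000).round(2))
s=np.load('side27.npz')
g=lambda cu,cv,z:atz(s,260+cu/10-.45,124+cv/10-.45,z)
hs=g(306,306,.048);t=g(314,266,.063);print('side',hs.round(4),t.round(4),((hs-t)@tx*1000).round(2),((hs-t)@ty*1000).round(2))
```

```text
hole [ 0.54629255 -0.30016848  0.048     ] 0.018364828736378812 center from top [ 0.5481997  -0.30062996  0.048     ]
[ 0.5452 -0.3011  0.063 ] -1.15 -0.81 -2.78
[ 0.5447 -0.301   0.063 ] -1.15 -1.42 -3.38
side [ 0.5474 -0.2998  0.048 ] [ 0.5469 -0.3035  0.063 ] -3.71 0.33
```

apply_moves(
  commands=[
    [-0.14, -0.08, 0.4, 0, 0, 0],
    [0, 0, 0.4, 0, 0, 0],
    [0, 0, 0.4, 0, 0, 0],
    [0, 0, 0.3, 0, 0, 0],
    [0, 0, 0, 0, 0, 0],
  ],
)

```text
clock: 27.65
position: [0.5454, -0.2985, 0.1361]
ee_rot: [1.951, -2.462, -0.001]
force: [-0.4, 0.9, -1.2]
width: 0.263
```

Run:
```python
from h import *
go([.5453,-.2996,.0919],-103.2)
for n in('side','wrist'):
    c=vision.get_calibration(n);i,d=vision.get_image(n);np.savez(n+'28.npz',i=i,d=d,**c)
    p=[int(x) for x in proj(c,[.546,-.3,.048])];print(n,p)
    save(n+'28',np.clip(crop(i,p[0]-30,max(0,p[1]-30),p[0]+30,p[1]+25,10)*1.3,0,255).astype(np.uint8))
```

```text
t 27.65 pos [ 0.5454 -0.2985  0.1361] yaw -103.19 zax [-1.e-03  4.e-04 -1.e+00] F [-0.41  0.86 -1.17] T [ 0.043  0.063 -0.016] w 0.263 j [ 0.48  0.54 -0.1   1.7   0.07  0.9  -1.45]
 d_tool cm [ 0.11 -0.02  4.42]
 rotvec [0.001  0.0001 0.0001]
 d in target-yaw axes cm [ 0.11 -0.01  4.42]
side [290, 154]
wrist [253, 200]
```

View pics/wrist28.png

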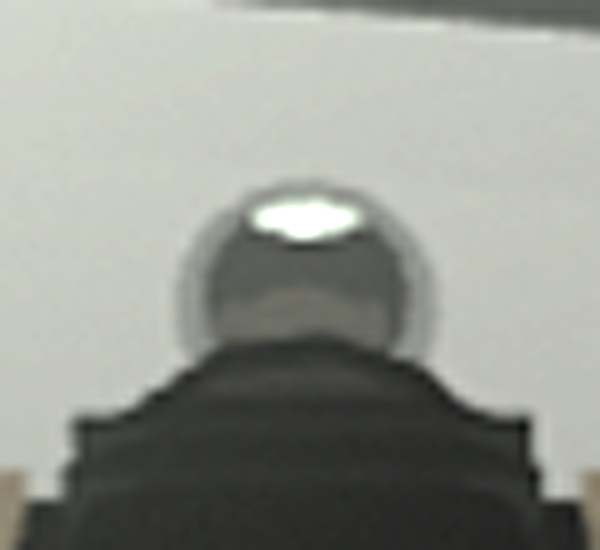

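View pics/side28.png

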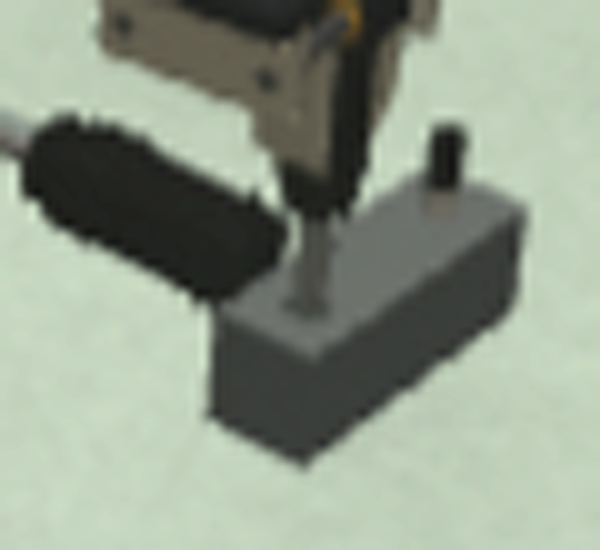

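apply_moves(
  commands=[
    [0, 0, 0.4, 0, 0, 0],
    [0, 0, 0.4, 0, 0, 0],
    [0, 0, 0.4, 0, 0, 0],
    [0, 0, 0, 0, 0, 0],
  ],
)

```text
clock: 28.15
position: [0.5453, -0.2984, 0.1239]
ee_rot: [1.951, -2.461, -0.002]
force: [-0.5, 0.2, -1.7]
width: 0.262
```

apply_moves(
  commands=[
    [0, 0, 0.4, 0, 0, 0],
    [0, 0, 0.4, 0, 0, 0],
    [0, 0, 0.4, 0, 0, 0],
  ],
)

```text
clock: 28.45
position: [0.5458, -0.2986, 0.1124]
ee_rot: [1.952, -2.462, 0.0]
force: [1.0, 0.3, -0.3]
width: 0.26
```

apply_moves(
  commands=[
    [0, 0, 0.4, 0, 0, 0],
    [0, 0, 0.4, 0, 0, 0],
    [0, 0, 0.4, 0, 0, 0],
    [0, 0, 0, 0, 0, 0],
  ],
)

```text
clock: 28.85
position: [0.5454, -0.2984, 0.1]
ee_rot: [1.951, -2.461, -0.001]
force: [-0.1, -0.7, -0.8]
width: 0.258
```

Run:
```python
from h import *
go([.5453,-.2996,.0919],-103.2)
```

```text
t 28.85 pos [ 0.5454 -0.2984  0.1   ] yaw -103.19 zax [-1.e-03  4.e-04 -1.e+00] F [-0.09 -0.68 -0.83] T [0.053 0.049 0.031] w 0.258 j [ 0.48  0.58 -0.1   1.73  0.07  0.83 -1.45]
 d_tool cm [ 0.12 -0.02  0.81]
 rotvec [0.0011 0.0002 0.0002]
 d in target-yaw axes cm [ 0.12 -0.02  0.81]
```

apply_moves(
  commands=[
    [0, 0, 0.3, 0, 0, 0],
    [0, 0, 0.3, 0, 0, 0],
    [0, 0, 0, 0, 0, 0],
  ],
)

```text
clock: 29.15
position: [0.5456, -0.2985, 0.0943]
ee_rot: [1.951, -2.462, -0.001]
force: [-0.1, 0.3, -1.2]
width: 0.26
```

apply_moves(
  commands=[
    [0, 0, 0.1, 0, 0, 0],
    [0, 0, 0.1, 0, 0, 0],
    [0, 0, 0, 0, 0, 0],
  ],
)

```text
clock: 29.45
position: [0.5457, -0.2987, 0.0927]
ee_rot: [1.951, -2.462, -0.0]
force: [0.6, -0.1, -1.0]
width: 0.263
```

Run:
```python
from h import *
go([.5453,-.2996,.0919],-103.2)
```

```text
t 29.45 pos [ 0.5457 -0.2987  0.0927] yaw -103.2 zax [-1.e-04 -0.e+00 -1.e+00] F [ 0.62 -0.12 -0.97] T [ 0.045  0.019 -0.048] w 0.263 j [ 0.48  0.59 -0.1   1.74  0.08  0.82 -1.45]
 d_tool cm [0.1  0.02 0.08]
 rotvec [ 0.     -0.0001  0.0001]
 d in target-yaw axes cm [0.1  0.02 0.08]
```

apply_moves(
  commands=[
    [0, 0, 0.1, 0, 0, 0],
    [0, 0, 0, 0, 0, 0],
  ],
)

```text
clock: 29.65
position: [0.5459, -0.2987, 0.0919]
ee_rot: [-1.951, 2.462, -0.001]
force: [0.4, 0.2, 0.2]
width: 0.263
```

apply_moves(
  commands=[
    [0, 0, 0, 0, 0, 0],
    [0, 0, 0, 0, 0, 0],
    [0, 0, 0, 0, 0, 0],
    [0, 0, 0, 0, 0, 0],
  ],
  claw=-0.1,
)

```text
clock: 30.05
position: [0.5458, -0.2987, 0.0918]
ee_rot: [-1.951, 2.462, -0.0]
force: [0.5, 1.0, 1.0]
width: 0.534
```

apply_moves(
  commands=[
    [0, 0, -1.0, 0, 0, 0],
    [0, 0, -2.5, 0, 0, 0],
    [0, 0, -4.0, 0, 0, 0],
    [0, 0, -4.0, 0, 0, 0],
    [-1.5, 4.0, -1.5, 0, 0, 0],
  ],
)

```text
clock: 30.55
position: [0.5149, -0.2776, 0.2267]
ee_rot: [-1.947, 2.46, -0.014]
force: [0.5, 0.2, 0.7]
width: 0.547
```

apply_moves(
  commands=[
    [-1, 4.0, 0, 0, 0, 0],
    [0, 0, 0, 0, 0, 0],
    [0, 0, 0, 0, 0, 0],
  ],
)

```text
clock: 30.85
position: [0.4732, -0.2559, 0.2228]
ee_rot: [-1.951, 2.462, -0.002]
force: [0.2, 0.3, 0.0]
width: 0.551
```

Run:
```python
from h import *
go()
for n in('side','wrist','scene'):
    c=vision.get_calibration(n);i,d=vision.get_image(n);np.savez(n+'30.npz',i=i,d=d,**c)
    save(n+'30',np.clip(cv2.resize(i,(768,576)).astype(float)*1.3,0,255).astype(np.uint8))
s=np.load('side30.npz')['i'];save('s30b',crop(s,250,90,340,170,8))
```

```text
t 30.85 pos [ 0.4732 -0.2559  0.2228] yaw -103.19 zax [ 1.1e-03 -7.0e-04 -1.0e+00] F [0.23 0.26 0.03] T [ 0.059 -0.053 -0.032] w 0.551 j [ 0.49  0.32 -0.12  1.81  0.05  1.01 -1.45]
```

View pics/side30.png

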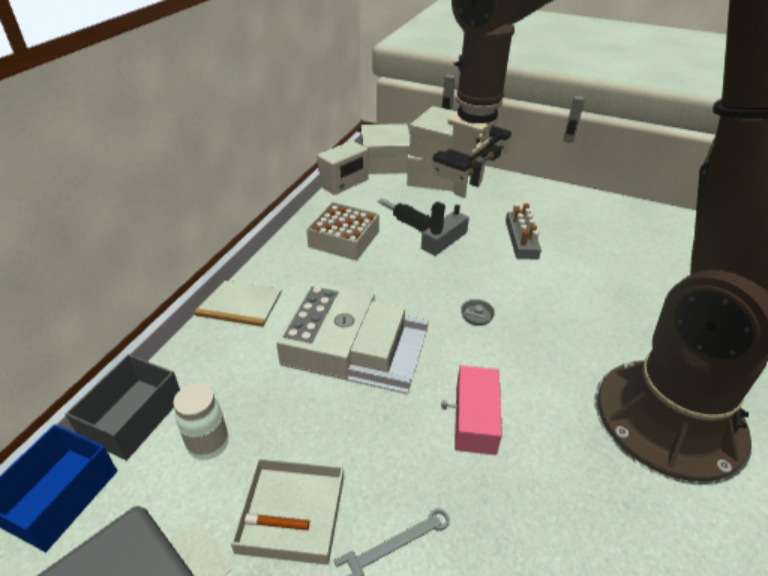

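View pics/wrist30.png

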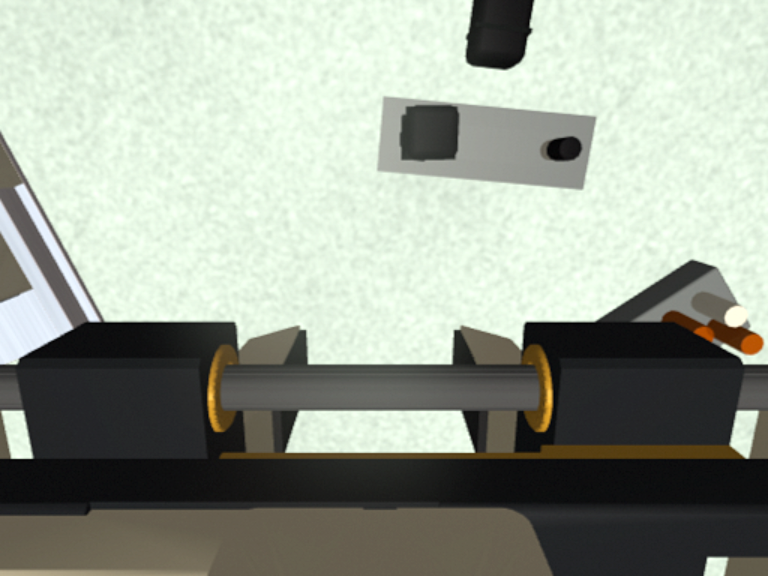

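View pics/scene30.png

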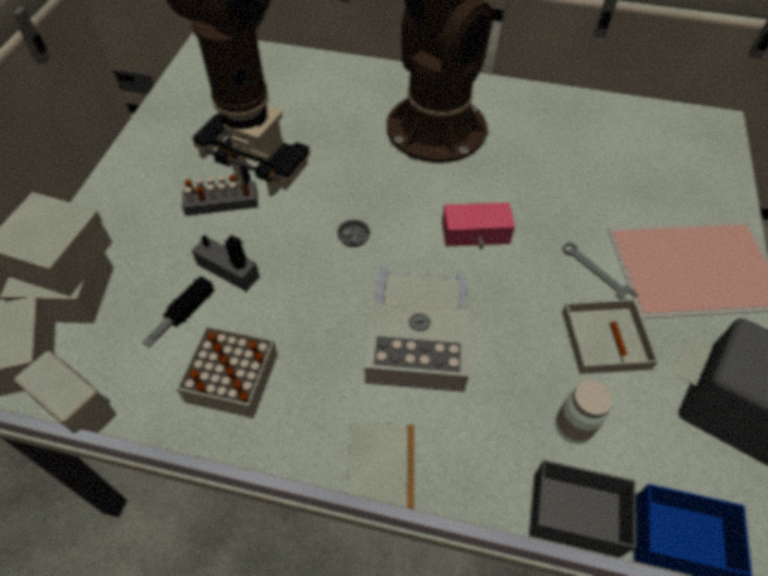

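View pics/s30b.png

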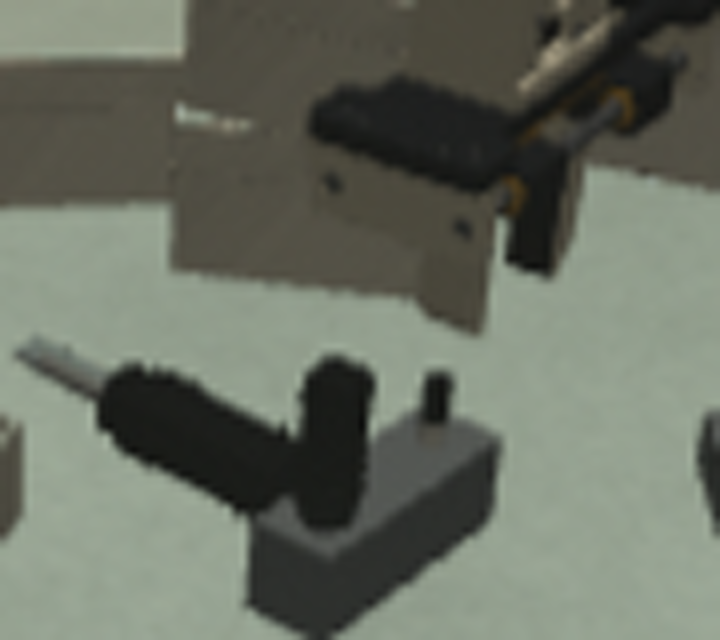

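Run:
```python
from h import *
w=np.load('wrist30.npz');d=w['d']
for x,y in((420,125),(445,125),(430,145),(415,150)):
    u,v=x/1.5,y/1.5;z=d[int(v),int(u)];o,r=ray(w,u,v);print((o+r*z).round(4))
f=lambda x,y:atz(w,x/1.5-.17,y/1.5-.17,.124)
print('top centre',np.mean([f(406,106),f(459,107),f(457,160),f(402,158)],0).round(4))
s=np.load('side30.npz');save('p30',crop(s['i'],180,180,295,265,7))
```

```text
[ 0.5496 -0.2945  0.1247]
[ 0.5471 -0.3059  0.1229]
[ 0.54   -0.2973  0.1233]
[ 0.5394 -0.2901  0.1225]
top centre [ 0.5452 -0.2986  0.124 ]
```

View pics/p30.png

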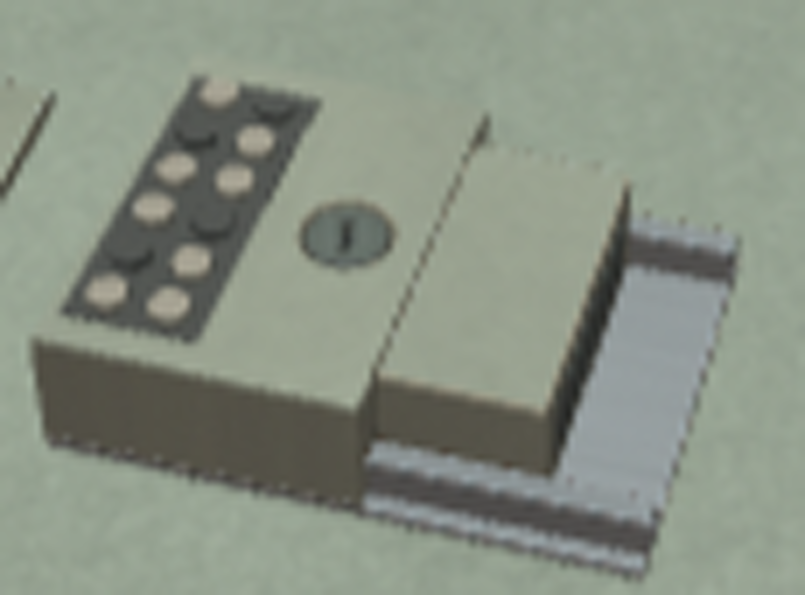

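The panel is home, the disc has stayed turned, and the driver is upright and fully down (top at 0.124 m). I'm handing the job in.

```bash
python3 -c "
from h import *
order.sign_off()"
```

```text
the job is handed in; nothing more can be done
```

The job was finished and handed in at about 31 s, but I had to move the larger look-alike screwdriver, so not everything was left as it was.

- **Panel:** I pushed it until the gap to the box was about 3 mm (gasket contact), with no more than about 8 N on the gripper. After the cam was turned, the pictures from above and the side showed the joint closed, and it stayed closed after the driver was lifted out.
- **Cam:** I turned the disc clockwise until it met the firm stop, with about 0.26 N m read at the wrist. I then eased off and lifted out. The slot showed it resting at about 1.28 rad.
- **Screwdriver:** The smaller driver is back upright in its hole. Its top is at about 0.124 m, which matches fully down, and its position is within about 2 mm of the hole centre. The gripper is clear of everything.

**Larger screwdriver:** It stood free on its blade and fell over by itself in the first 2.4 s, before the arm came near it. It leaned on the small driver and, had I lifted that out, would probably have dropped across the hole. I gripped it and laid it flat on free bench beside the stand.

**Disagreement in checks:** The side and wrist cameras differed by up to about 2.5 mm on where the driver's tip was over the stand hole. I followed the wrist view, and the driver went in without resistance.

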